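# Change over the flasks in the warming block

## Robot

A 6-joint arm with a two-finger parallel gripper is mounted at the origin on the work surface. World frame = base frame: x ahead of the robot, y to its left, z up, the work surface at z = 0. Lengths are in mm, angles in rad, forces in N, time in s.
With the tool pointing down it reaches from about 325 to 875 mm from the base axis. Payload 4.4 kg.
Tool frame: the origin (TCP) lies between the finger pads, 19 mm behind the fingertips; this is the grasp point; z points along the fingers, y is the line along which they close (so a half turn about z gives the same grasp; the last joint's range is limited). The gripper opens to 85 mm and grips with 20 to 120 N. Pads are 22 mm wide; open, the fingers measure 114 mm over their backs; the gripper's body (76 mm by 85 mm) begins 54 mm behind the grasp point. The pads swing forward as they close: fully open they stand 13 mm farther back than shut.
Start: joints at [-1.315, 0.207, 1.542, -0, 1.393, -0.15], TCP at [227.5, -528.083, 249.982] pointing down, gripper open.
Joint ranges: [-2.73, 2.73], [-0.86, 2.22], [0.23, 2.46], [-1.11, 4.25], [0.08, 2.63], [-2.82, 2.82]. Speed limits (rad/s): [2.79, 2.79, 3.14, 3.14, 3.14, 3.14].

## Interface

Orientations are given as a rotation vector (axis times angle).
In Python, from station import status, viewer, workorder gives the robot as it stands.
- The arm moves only by the tool arm_command, never from a script. Its argument "commands" is a list of rows, each a list of 5 numbers: the shift along the tool's x, y, z normalised to -1 to 1, where 1 is 15 cm, then the turn about the tool's z normalised to -1 to 1, where 1 is pi/2 rad, then the opening, from 0 (shut) to 1 (fully open). In form: [[dx, dy, dz, yaw, claw], ...]. A call has exactly 5 rows; each row shifts and turns the commanded pose from where the row before left it, along the tool's axes as they then stand; what a row does not reach is not made up. A row lasts 1/8 s, in which the tool goes at most 62.5 mm and 10.7 degrees, less where a joint would pass 70% of its speed; a pose out of reach is approached as far as the arm can. A call with a number of a shift or a turn outside -1 to 1 is refused whole. A call with a gripper value outside its range is refused whole. The fingers move at their own pace and stop on an object; the grip force is fixed at half the most. Time passes only in rows, so rows that do not move let the fingers close, or fill a call up. It gives the time, the measured TCP pose, the force, the opening and the grip force at its end, in the units of the state.
- status.sense(): the state, without advancing time (a new reading comes with each control period).
- viewer.read_camera(name): name is "scene" or "top" or "wrist"; returns the picture (420x560x3 uint8, red, green, blue); there is no depth.
- viewer.camera_params(name): a dict with "fx", "fy", "cx", "cy" (pixels), "R" (3x3) and "t" (3): a world point X has camera coordinates R X + t. Camera axes: x right, y down, z forward; pixel columns grow to the right and rows downward; lengths in mm; the calibration is good to about 2 mm. A picture is of the moment at which its call begins: read the wrist's pose just before it. camera_params takes no time and is no camera call; for the wrist camera it gives the pose at the moment of the call.
- workorder.hand_in(): hands the job in; it is judged then, once.
The state is a dict: "time": time; "joint_positions": joint angles; "qd": joint speeds; "effort": joint torques, N m; "tcp_pos": TCP position; "tcp_rot": TCP orientation; "ft_force": force on the tool from outside, world axes, zero at the start; "ft_torque": the same for the moment, N m; "width": opening from 0.0 (shut) to 1.0 (fully open); "grasp_force": force on a finger pad.
Only numpy, scipy, OpenCV 4.12 (cv2) and the standard library are available. Lean on these libraries where they do the work, as an engineer would, in place of code of your own. Each camera call takes 0.05 s, during which the arm holds its last target. There are 200 camera calls.

## Task

First switch the warming block off by turning the selector to the one-dot mark. Then take each finished flask (flat cap) out of the block and stand it upright in the steel tray, and after that stand every fresh flask (tall cap) from the mat upright in a slot of the block, one to a slot and fully down. Last, turn the selector to the two-dot mark, leaving everything else on the bench where it stands.

Things in the scene. Friction and masses are not known exactly. Their poses are not given: they have to be found in the camera images.
- block: fixed aluminium warming block, 100 (x) x 284 (y) x 40 mm high, with four straight-sided slots in a row along its y, 66 mm apart. Origin: centre of its underside, on the bench; z up
- slot1 (a point): centre of the floor of slot 1 (of four, counted along the block's y); the slot is 64 mm along the block's x, 38 mm along its y, 30 mm deep; its floor is 10 mm above the bench
- slot2 (a point): centre of the floor of slot 2 (of four, counted along the block's y); the slot is 64 mm along the block's x, 38 mm along its y, 30 mm deep; its floor is 10 mm above the bench
- slot3 (a point): centre of the floor of slot 3 (of four, counted along the block's y); the slot is 64 mm along the block's x, 38 mm along its y, 30 mm deep; its floor is 10 mm above the bench
- slot4 (a point): centre of the floor of slot 4 (of four, counted along the block's y); the slot is 64 mm along the block's x, 38 mm along its y, 30 mm deep; its floor is 10 mm above the bench
- fresh1: fresh flask (may be absent): flat-sided white bottle on a 14 mm heavy steel foot, tall grey screw cap; starts standing on the mat. 60 (its x) x 34 (its y) x 74 mm high, cap 31 mm across, its top at 100 mm; 0.16 kg nominal, slides rather than tips if knocked. Origin: centre of its underside, z up. Can be gripped across the 34 mm, TCP 60 mm above the origin, also in a slot
- fresh2: fresh flask (may be absent): flat-sided white bottle on a 14 mm heavy steel foot, tall grey screw cap; starts standing on the mat. 60 (its x) x 34 (its y) x 74 mm high, cap 31 mm across, its top at 100 mm; 0.16 kg nominal, slides rather than tips if knocked. Origin: centre of its underside, z up. Can be gripped across the 34 mm, TCP 60 mm above the origin, also in a slot
- fresh3: fresh flask (may be absent): flat-sided white bottle on a 14 mm heavy steel foot, tall grey screw cap; starts standing on the mat. 60 (its x) x 34 (its y) x 74 mm high, cap 31 mm across, its top at 100 mm; 0.16 kg nominal, slides rather than tips if knocked. Origin: centre of its underside, z up. Can be gripped across the 34 mm, TCP 60 mm above the origin, also in a slot
- fresh4: fresh flask (may be absent): flat-sided white bottle on a 14 mm heavy steel foot, tall grey screw cap; starts standing on the mat. 60 (its x) x 34 (its y) x 74 mm high, cap 31 mm across, its top at 100 mm; 0.16 kg nominal, slides rather than tips if knocked. Origin: centre of its underside, z up. Can be gripped across the 34 mm, TCP 60 mm above the origin, also in a slot
- done1: finished flask (may be absent): the same body, 60 (its x) x 34 (its y) x 74 mm high, but a flat grey cap, top at 82 mm; 0.16 kg; starts standing in a slot of the block. Origin: centre of its underside, z up. It can be gripped across the 34 mm with the TCP 60 mm above the origin
- done2: finished flask (may be absent): the same body, 60 (its x) x 34 (its y) x 74 mm high, but a flat grey cap, top at 82 mm; 0.16 kg; starts standing in a slot of the block. Origin: centre of its underside, z up. It can be gripped across the 34 mm with the TCP 60 mm above the origin
- done3: finished flask (may be absent): the same body, 60 (its x) x 34 (its y) x 74 mm high, but a flat grey cap, top at 82 mm; 0.16 kg; starts standing in a slot of the block. Origin: centre of its underside, z up. It can be gripped across the 34 mm with the TCP 60 mm above the origin
- done4: finished flask (may be absent): the same body, 60 (its x) x 34 (its y) x 74 mm high, but a flat grey cap, top at 82 mm; 0.16 kg; starts standing in a slot of the block. Origin: centre of its underside, z up. It can be gripped across the 34 mm with the TCP 60 mm above the origin
- tray: fixed open steel tray, 120 (x) x 180 (y) x 22 mm high, walls and floor 4 mm thick. Origin: centre of its underside, on the bench; room for two flasks side by side along y
- controller: fixed white control box, 130 x 140 x 50 mm high, with the selector on top; around the selector its panel has a group of one, of two and of three black dots. Origin: centre of its underside
- selector (a joint): black selector knob on the control box, turning about the vertical; the value grows clockwise seen from above. It clicks (spring detents, up to about 0.1 N m) into 0 (pointer at one dot, off), 0.6 rad (two dots; pointer along the control box's +x) and 1.2 rad (three dots); stops at -0.1 and 1.3. The pointer's angle, counter-clockwise from the box's x, is 0.6 minus this value
- selector_grip (a point): on the selector's axis, in the knob's grip bar, 73 mm above the bench; its x axis lies along the bar towards the pointer end. The bar is 60 mm long (26 mm behind the axis, 34 mm ahead), 15 mm thick, its underside 59 mm and its top 83 mm above the bench, over a disc 54 mm across
- mat: thin black rubber mat, 250 x 260 mm, 1 mm, seen only; the fresh flasks stand on it at bench height, about 125 mm apart. Origin: its centre
- dishes: bystander, to be left alone: two stacked clear round dishes, 88 mm across, 27 mm high. Origin: centre of its underside
- tip_box: bystander, to be left alone: grey box with clear lid, 87 x 122 x 54 mm. Origin: centre of its underside
- well_plate: bystander, to be left alone: white plate with 24 round wells, 85 x 127 x 14 mm. Origin: centre of its underside
- wash_bottle: bystander, to be left alone: round bottle, 64 mm across, 150 mm tall. Origin: centre of its underside
- beaker: bystander, to be left alone: open glass cup, 72 mm across, 85 mm tall. Origin: centre of its underside
- jar: bystander, to be left alone: amber glass jar, 60 mm across, 60 mm tall. Origin: centre of its underside
Things that resemble listed ones, but are neither listed nor needed, are in the scene too. What is shaped like the fresh3 but orange is not meant.

How it is judged:
By the outcome, as a careful person would: the job done as asked, in the order asked, and still so for the second after the job is handed in, with the robot touching nothing.
Of fresh1, fresh2, fresh3, fresh4 only 3 to 4 are there at a start; the rules pass over those that are not, and their reading is None.
Of done1, done2, done3, done4 only 1 to 2 are there at a start; the rules pass over those that are not, and their reading is None.
At some moment in a run one of fresh1, fresh2, fresh3, fresh4 may be knocked a few centimetres aside while the robot is not near it.
It also fails if it takes over 210 s, if anything falls off the work surface, if the arm or the gripper's body presses on something with over 40 N, if the wrist force passes 120 N, or if a joint passes its speed limit or range.

## Working session

There is one attempt and no reset: what is moved stays moved. The work goes in short steps, Python scripts to look and compute and a tool call to move; the robot and the scene stay as the last step left them, time stands still between calls to the robot, and variables do not carry over. Pictures are saved under pics/ and viewed, at most 14 in all, crops included, and the job is handed in when it is done.

Besides the shell and the picture viewer there is one more tool, called after "Request:" by a JSON object that holds its "api" and its "payload". arm_command: Moves the arm, as the interface text tells. Its arguments: {"type":"object","properties":{"commands":{"type":"array"}},"required":["commands"]}

```bash
ls; mkdir -p pics; python3 - <<'E'
from station import status, viewer
import cv2
for n in("top","scene"):
    im=viewer.read_camera(n); cv2.imwrite(f"pics/{n}0.png",cv2.resize(im[:,:,::-1],(784,588)))
    cv2.imwrite(f"raw_{n}.png",im[:,:,::-1])
    p=viewer.camera_params(n); print(n,p)
print(status.sense())
E
```

```text
pics
top {'fx': 485.3370435279072, 'fy': 485.3370435279072, 'cx': 282.732069435042, 'cy': 207.9222995902404, 'R': array([[ 0.01622953, -0.99982724,  0.00906065],
       [-0.99156798, -0.01725935, -0.1284331 ],
       [ 0.12856729, -0.00689984, -0.99167678]]), 't': array([ 131.98394519,  520.82335066, 1608.28437924])}
scene {'fx': 472.19393648746285, 'fy': 472.19393648746285, 'cx': 277.7476542379887, 'cy': 204.7544375565969, 'R': array([[-0.51745371,  0.85568771, -0.00634065],
       [ 0.53980833,  0.32066696, -0.77831848],
       [-0.66396432, -0.40616653, -0.62783766]]), 't': array([ 149.79307412, -279.02667934, 1667.57633126])}
{'time': 0.1, 'joint_positions': array([-1.31450215e+00,  2.07387976e-01,  1.54286874e+00,  1.37104197e-05,
        1.39350474e+00, -1.50516497e-01]), 'qd': array([-5.73097858e-04, -1.71473544e-03, -2.57951678e-03, -6.07046300e-05,
       -9.16375090e-04,  6.31712956e-05]), 'effort': array([-4.37698809e-04, -3.84093297e+01, -2.92550236e+01, -3.21979242e-04,
        4.82888863e-03,  4.91650965e-06]), 'tcp_pos': array([ 227.32960698, -527.4217564 ,  248.88429721]), 'tcp_rot': array([-3.07470566e+00, -6.34178016e-01,  1.58820641e-04]), 'ft_force': array([-0.22520501, -0.26930964, -0.46846322]), 'ft_torque': array([-0.05569415, -0.00912226, -0.05143133]), 'grasp_force': 0.0, 'width': 0.9997672346841805}
```

View pics/top0.png

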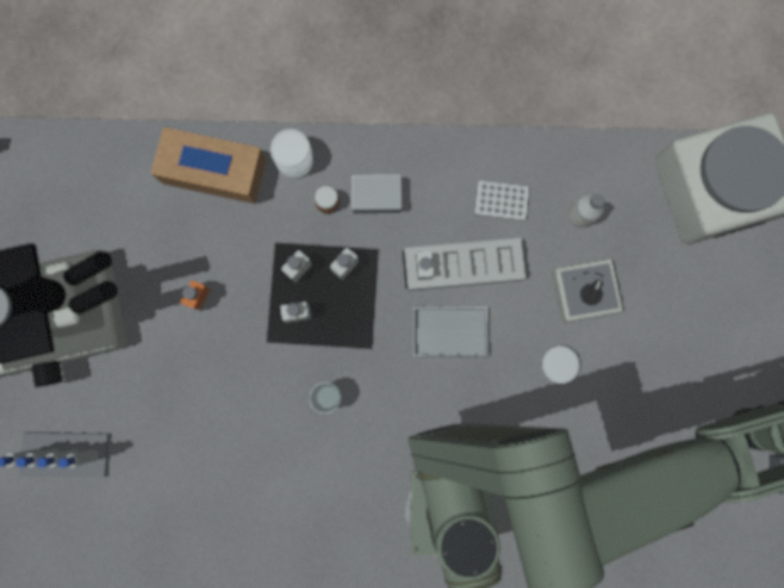

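View pics/scene0.png

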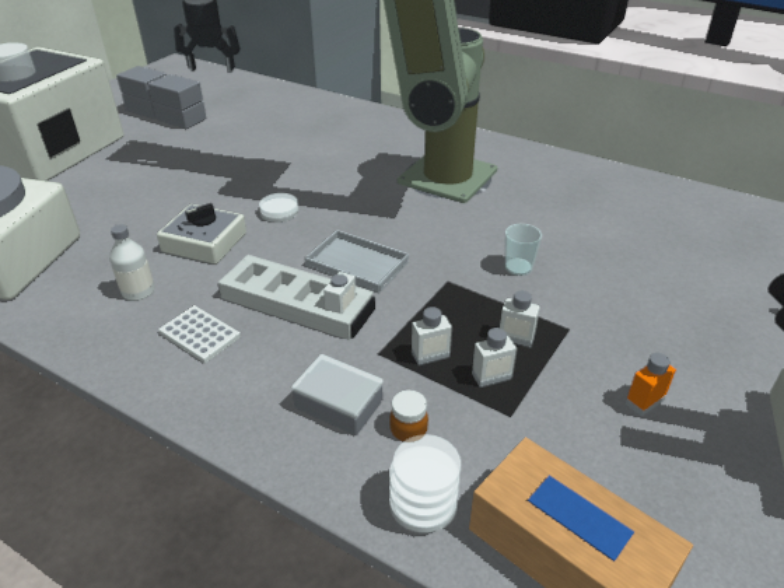

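The top view shows three grey-capped white flasks on the mat at (298,263), (345,262) and (295,311). One flat-capped flask is in the block's left-most slot at (427,264), the tray is at (452,331) and the selector is at (591,292). Possible mix-ups: the orange flask at (193,294), a decoy; the white-capped jar at (326,199); the wash bottle at (590,207); and the box-like appliances on the right. None of them is white-bodied, flat-sided and on the mat or in the block.

```bash
cat > h.py <<'E'
from station import status, viewer
import cv2, numpy as np
from scipy.spatial.transform import Rotation as Rt
def ray(p,uv,z):
    uv=np.atleast_2d(uv).astype(float)
    d=np.c_[(uv[:,0]-p['cx'])/p['fx'],(uv[:,1]-p['cy'])/p['fy'],np.ones(len(uv))]@p['R']
    c=-p['R'].T@p['t']
    return c+d*((z-c[2])/d[:,2])[:,None]
def proj(p,X):
    q=np.atleast_2d(X)@p['R'].T+p['t']
    return np.c_[q[:,0]/q[:,2]*p['fx']+p['cx'],q[:,1]/q[:,2]*p['fy']+p['cy']]
def tool():
    s=status.sense(); R=Rt.from_rotvec(s['tcp_rot']).as_matrix(); return s['tcp_pos'],R
def togo(x,y,z,ang=None):
    """ang: world angle (rad) of tool y (closing) line, mod pi. Prints shift in current tool axes /150 and yaw"""
    t,R=tool(); d=R.T@(np.array([x,y,z])-t); out=d/150
    a=np.arctan2(R[1,1],R[0,1]); yaw=0
    if ang is not None:
        yaw=-(((ang-a+np.pi/2)%np.pi)-np.pi/2)/(np.pi/2)
    print('shift units',out.round(3),'yaw units',round(yaw,3),'tcp',t.round(1),'ang y',round(a,3),'q6',status.sense()['joint_positions'][5].round(2))
E
python3 - <<'E'
from h import *
a=cv2.imread('raw_top.png')
c1=cv2.resize(a[165:255,185:385],(800,360),interpolation=cv2.INTER_CUBIC)
c2=cv2.resize(a[180:235,390:450],(260,238),interpolation=cv2.INTER_CUBIC)
o=np.zeros((600,800,3),np.uint8); o[:360]=c1;o[361:599,:260]=c2
b=cv2.imread('raw_scene.png'); c3=cv2.resize(b[135:190,105:185],(340,234),interpolation=cv2.INTER_CUBIC); o[361:595,300:640]=c3
cv2.imwrite('pics/crop1.png',o)
p=viewer.camera_params('top'); s=560/784
for n,u,z in [('f a',(298,257),100),('f b',(345,256),100),('f c',(295,309),100),('done',(427,264),82),('sel',(591,292),83),('tray',(452,331),22),('box',(588,290),50),('b1',(404,249),40),('b2',(523,240),40),('b3',(525,278),40),('b4',(405,288),40),('dishes',(561,365),27),('beaker',(326,397),40),('wash',(597,203),150)]:
    print(n,ray(p,np.array(u)*s,z)[0].round(0))
w=viewer.camera_params('wrist'); t,R=tool(); print('cam in tool',(R.T@(-w['R'].T@w['t']-t)).round(1),(w['R']@R).round(2),w['fx'])
togo(500,-360,250)
E
```

```text
f a [586. 370. 100.]
f b [590. 261. 100.]
f c [464. 373. 100.]
done [578.  69.  82.]
sel [ 518. -317.   83.]
tray [425.   3.  22.]
box [ 527. -320.   50.]
b1 [621. 123.  40.]
b2 [ 648. -167.   40.]
b3 [ 555. -171.   40.]
b4 [526. 119.  40.]
dishes [ 348. -258.   27.]
beaker [263. 301.  40.]
wash [ 714. -315.  150.]
cam in tool [  79.9   -0.4 -124.8] [[ 0.    1.   -0.  ]
 [-0.95  0.   -0.31]
 [-0.31  0.    0.95]] 310.8306978677428
shift units [ 2.111 -0.306 -0.006] yaw units 0 tcp [ 227.3 -527.4  248.9] ang y -1.164 q6 -0.15
```

View pics/crop1.png

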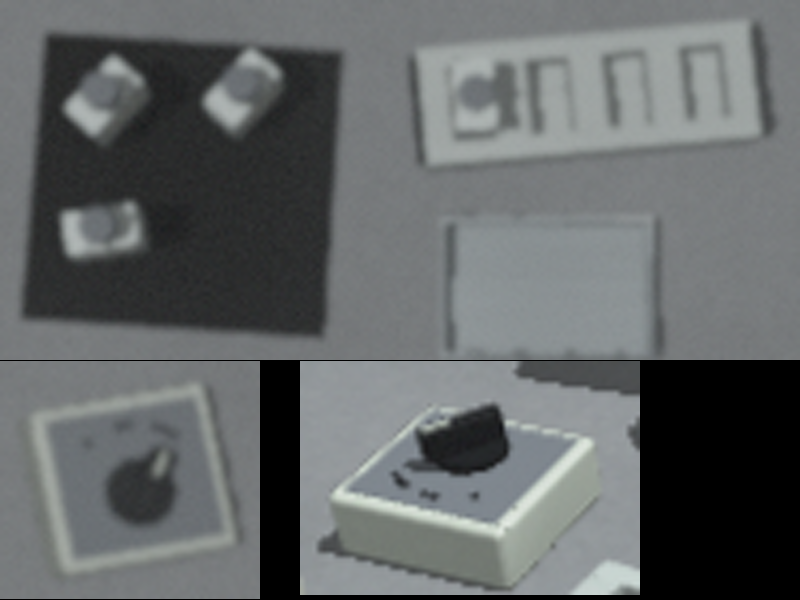

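The crop confirms that the knob's light pointer end is at three dots (right group), with one dot on the left. The block's filled slot holds a flat-capped flask, and the mat holds three tall-capped white ones. I'll go above the selector with the wrist camera.

Request:
{"api": "arm_command", "payload": {"commands": [[0.385,-0.085,0,0,1],[0.385,-0.085,0,0,1],[0.385,-0.085,0,0,1],[0.385,-0.085,0,0,1],[0.385,-0.085,0,0,1]]}}

```text
time: 0.72
tcp_pos: [468.6, -353.8, 249.5]
tcp_rot: [-3.076, -0.634, 0.001]
ft_force: [0.2, -0.6, -0.0]
width: 1.001
grasp_force: 0.0
```

Request:
{"api": "arm_command", "payload": {"commands": [[0.385,-0.085,0,0,1],[0,0,0,0.11,1],[0,0,0,0.11,1],[0,0,0,0.11,1],[0,0,0,0.11,1]]}}

```text
time: 1.35
tcp_pos: [515.2, -320.3, 249.1]
tcp_rot: [-3.108, 0.453, 0.002]
ft_force: [-1.2, -0.0, 0.5]
width: 1.0
grasp_force: 0.0
```

Request:
{"api": "arm_command", "payload": {"commands": [[0,0,0,0.11,1],[0,0,0,0,1],[0,0,0,0,1],[0,0,0,0,1],[0,0,0,0,1]]}}

```text
time: 1.98
tcp_pos: [515.5, -320.7, 250.0]
tcp_rot: [-3.06, 0.711, 0.0]
ft_force: [-0.0, 1.0, 0.5]
width: 1.003
grasp_force: 0.0
```

```bash
python3 - <<'E'
from h import *
p=viewer.camera_params('wrist'); im=viewer.read_camera('wrist')[:,:,::-1]; cv2.imwrite('pics/w1.png',im)
print(status.sense()['time'],[r.round(1) for r in ray(p,[[280,210]],83)])
g=im.max(2); m=cv2.morphologyEx((g<45).astype(np.uint8),cv2.MORPH_OPEN,np.ones((3,3)))
n,l,s,c=cv2.connectedComponentsWithStats(m)
for i in range(1,n):
    if s[i,4]>15: print(s[i],c[i].round(1),ray(p,c[i],50)[0].round(1))
togo(515,-320,250,-2.03)
E
```

```text
2.025 [array([ 497. , -309.9,   83. ])]
[ 100  128   60   68 1089] [129.4 159.8] [ 606.2 -187.4   50. ]
[278 148  34  62 761] [295.7 175.9] [ 514.  -336.7   50. ]
[277 159   3   6  18] [278.  161.5] [ 536.1 -326.6   50. ]
[278 173   3   8  24] [279.  176.5] [ 521.2 -320.4   50. ]
[    0   264   560   156 40875] [275.9 370.6] [ 286.  -199.8   50. ]
shift units [-0.005 -0.003 -0.   ] yaw units 0.002 tcp [ 515.4 -320.7  250. ] ang y -2.027 q6 1.33
```

View pics/w1.png

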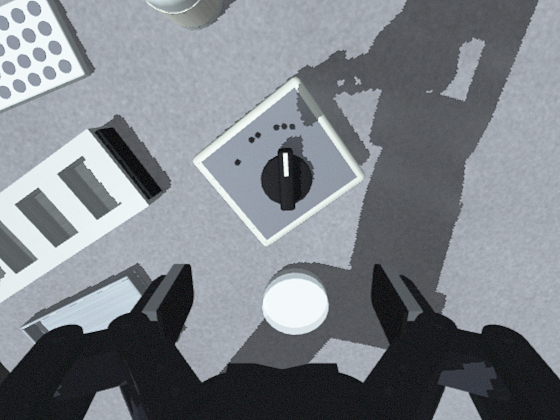

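The wrist view shows the controller, with corners at (196,161), (298,79), (363,174) and (267,244). The black bar runs from (286,149), the white pointer end, to (288,209), and the dots are at (237,162), (254,137) and (285,127).

```bash
python3 - <<'E'
from h import *
p=viewer.camera_params('wrist')
c=ray(p,[[196,161],[298,79],[363,174],[267,244]],50)
print(c.round(1),c.mean(0).round(1))
b=ray(p,[[286,149],[288,209]],83);print(b.round(1),np.linalg.norm(b[0]-b[1]))
u=(b[0]-b[1])/np.linalg.norm(b[0]-b[1]);an=np.arctan2(u[1],u[0]);ax=b[1]+26*u;print('axis',ax,'ang',an)
for q in ([237,162],[254,137],[285,127]):
    d=ray(p,q,50)[0]-ax; print(np.arctan2(d[1],d[0]))
e=c[1]-c[2]; print('box edges',np.arctan2(*(c[1]-c[2])[1::-1]),np.arctan2(*(c[0]-c[3])[1::-1]),np.arctan2(*(c[1]-c[0])[1::-1]))
print(proj(p,[[*ax[:2],59]]))
togo(ax[0],ax[1],120,an+np.pi/2)
E
```

```text
[[ 574.5 -249.5   50. ]
 [ 599.8 -379.7   50. ]
 [ 484.3 -401.9   50. ]
 [ 456.3 -273.1   50. ]] [ 528.7 -326.    50. ]
[[ 548.5 -341.5   83. ]
 [ 494.4 -317.5   83. ]] 59.183407612076095
axis [ 518.18465744 -327.9970863    83.        ] ang -0.417681793643871
0.8366390340408615
0.23487027337911326
-0.41786831331389956
box edges 0.19009416593999945 0.19705663974407583 -1.3789339102788436
[[286.76583192 177.86043337]]
shift units [0.038 0.035 0.867] yaw units -0.025 tcp [ 515.4 -320.7  250. ] ang y -2.027 q6 1.33
```

Request:
{"api": "arm_command", "payload": {"commands": [[0.038,0.035,0.15,-0.025,0.6],[0,0,0.3,0,0.6],[0,0,0.3,0,0.6],[0,0,0.25,0,0.6],[0,0,0.13,0,0.6]]}}

```text
time: 2.65
tcp_pos: [517.0, -327.0, 77.9]
tcp_rot: [-3.071, 0.651, 0.005]
ft_force: [-0.1, -0.1, 0.1]
width: 0.602
grasp_force: 0.0
```

Request:
{"api": "arm_command", "payload": {"commands": [[0,0,0,0,0],[0,0,0,0,0],[0,0,0,0,0],[0,0,0,0,0],[0,0,0,0,0]]}}

```text
time: 3.28
tcp_pos: [519.9, -327.9, 82.5]
tcp_rot: [3.073, -0.651, 0.006]
ft_force: [2.5, 4.6, 4.8]
width: 0.163
grasp_force: 60.4
```

Request:
{"api": "arm_command", "payload": {"commands": [[0,0,0,-0.11,0],[0,0,0,-0.11,0],[0,0,0,-0.11,0],[0,0,0,-0.11,0],[0,0,0,-0.11,0]]}}

```text
time: 3.9
tcp_pos: [519.9, -325.6, 82.4]
tcp_rot: [-3.059, -0.702, -0.006]
ft_force: [2.8, 11.3, 8.6]
width: 0.159
grasp_force: 60.8
```

Request:
{"api": "arm_command", "payload": {"commands": [[0,0,0,-0.11,0],[0,0,0,-0.11,0],[0,0,0,0,0],[0,0,0,0,0],[0,0,0,0,0]]}}

```text
time: 4.53
tcp_pos: [519.4, -324.9, 82.5]
tcp_rot: [-2.895, -1.21, -0.005]
ft_force: [1.4, 11.9, 9.7]
width: 0.16
grasp_force: 61.1
```

```bash
python3 - <<'E'
from h import *
togo(518,-328,80,0.793+np.pi/2); print(status.sense()['ft_torque'],status.sense()['width'])
E
```

```text
shift units [-0.022  0.008  0.016] yaw units -0.001 tcp [ 519.4 -324.9   82.5] ang y -0.779 q6 0.07
[ 1.91157972 -0.2608343   0.00729285] 0.16023108289196739
```

Request:
{"api": "arm_command", "payload": {"commands": [[0,0,0,0,0.6],[0,0,0,0,0.6],[0,0,0,0,0.6],[0,0,-0.3,0,0.8],[0,0,-0.4,0,1]]}}

```text
time: 5.15
tcp_pos: [516.6, -327.4, 184.1]
tcp_rot: [-2.895, -1.209, 0.005]
ft_force: [0.7, -0.8, 0.7]
width: 0.982
grasp_force: 0.0
```

Request:
{"api": "arm_command", "payload": {"commands": [[0,0,-0.4,0,1],[0,0,0,0,1],[0,0,0,0,1],[0,0,0,0,1],[0,0,0,0,1]]}}

```text
time: 5.78
tcp_pos: [517.4, -327.4, 243.2]
tcp_rot: [-2.895, -1.21, 0.003]
ft_force: [-0.2, 0.7, 0.3]
width: 1.002
grasp_force: 0.0
```

```bash
python3 - <<'E'
from h import *
p=viewer.camera_params('wrist'); im=viewer.read_camera('wrist')[:,:,::-1]; cv2.imwrite('pics/w2.png',im)
togo(577,69,250,-1.47)
E
```

```text
shift units [ 2.159 -1.576 -0.038] yaw units 0.44 tcp [ 517.6 -327.5  243.6] ang y -0.779 q6 0.07
```

View pics/w2.png

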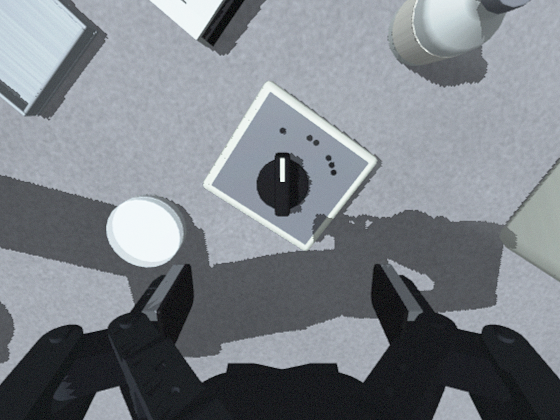

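The pointer end at (282,157) now lies in line with the single dot at (283,131), so the block is off. Next is the block.

Request:
{"api": "arm_command", "payload": {"commands": [[0.283,-0.246,-0.083,0,1],[0.283,-0.246,-0.083,0,1],[0.283,-0.246,-0.083,0,1],[0.283,-0.246,-0.083,0,1],[0.283,-0.246,-0.083,0,1]]}}

```text
time: 6.45
tcp_pos: [535.8, -45.5, 307.5]
tcp_rot: [-2.898, -1.211, 0.001]
ft_force: [1.4, 0.5, -0.2]
width: 0.999
grasp_force: 0.0
```

Request:
{"api": "arm_command", "payload": {"commands": [[0.283,-0.246,-0.083,0,1],[0,0,0,0.11,1],[0,0,0,0.11,1],[0,0,0,0.11,1],[0,0,0,0.11,1]]}}

```text
time: 7.08
tcp_pos: [539.5, 9.0, 319.4]
tcp_rot: [-3.138, -0.149, 0.002]
ft_force: [-0.2, 1.2, -0.7]
width: 1.003
grasp_force: 0.0
```

Request:
{"api": "arm_command", "payload": {"commands": [[0,0,0,0,1],[0,0,0,0,1],[0,0,0,0,1],[0,0,0,0,1],[0,0,0,0,1]]}}

```text
time: 7.7
tcp_pos: [539.7, 8.8, 320.2]
tcp_rot: [-3.138, -0.158, -0.0]
ft_force: [0.0, 0.6, 0.2]
width: 1.001
grasp_force: 0.0
```

```bash
python3 - <<'E'
from h import *
p=viewer.camera_params('wrist'); im=viewer.read_camera('wrist')[:,:,::-1]; cv2.imwrite('pics/w3.png',im)
import pickle; pickle.dump(p,open('w3.p','wb'))
togo(577,69,250,-1.47)
E
```

```text
shift units [ 0.288 -0.374  0.468] yaw units -0.0 tcp [539.7   8.8 320.2] ang y -1.47 q6 1.33
```

View pics/w3.png

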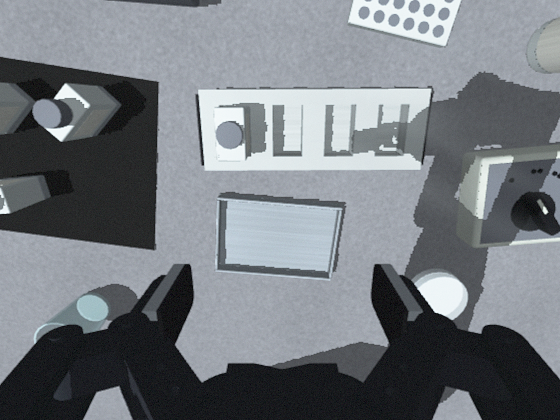

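The block's top corners are at (199,90), (433,88), (421,169) and (205,169), with the flat cap at (230,135). The tray's rim corners are at (218,196), (344,205), (332,278) and (217,271).

```bash
python3 - <<'E'
from h import *
import pickle; p=pickle.load(open('w3.p','rb'))
im=cv2.imread('pics/w3.png'); 
B=ray(p,[[199,90],[433,88],[421,169],[205,169]],40); T=ray(p,[[218,196],[344,205],[332,278],[217,271]],22)
for n,q in(('block',B),('tray',T)):
    print(n,q.round(1)[:,:2].tolist(),q.mean(0).round(1),[np.linalg.norm(q[i]-q[(i+1)%4]).round(1) for i in range(4)])
    r=cv2.minAreaRect(q[:,:2].astype(np.float32)); print(r)
    for i,j in((1,0),(2,3),(3,0),(2,1)):
        d=q[j]-q[i]; print(np.arctan2(d[1],d[0]).round(3),end=' ')
    print()
print('cap',ray(p,[[230,135]],82))
a=B.mean(0); d=(B[0]-B[1]+B[3]-B[2]); th=np.arctan2(d[1],d[0]); print('th y',th)
for k in(-1.5,-.5,.5,1.5): print(a[:2]+k*66*np.array([np.cos(th),np.sin(th)]))
E
```

```text
block [[623.5, 119.3], [654.9, -164.7], [555.1, -174.3], [526.1, 109.6]] [589.9 -27.5  40. ] [np.float64(285.7), np.float64(100.2), np.float64(285.4), np.float64(97.9)]
((590.4716186523438, -27.54815673828125), (100.23094940185547, 285.9591979980469), 5.84651517868042)
1.681 1.673 0.1 0.096 
tray [[484.9, 94.4], [489.8, -85.7], [370.0, -86.7], [364.1, 91.3]] [427.2   3.3  22. ] [np.float64(180.1), np.float64(119.8), np.float64(178.1), np.float64(120.8)]
((426.94927978515625, 2.8387069702148438), (120.76985931396484, 180.36273193359375), 1.5635199546813965)
1.598 1.604 0.025 0.009 
cap [[578.15531043  72.53085513  82.        ]]
th y 1.6769099476103952
[ 600.36929611 -125.95901783]
[593.37893309 -60.3302526 ]
[586.38857007   5.29851262]
[579.39820704  70.92727785]
```

Request:
{"api": "arm_command", "payload": {"commands": [[0.15,-0.195,0,0,1],[0.15,-0.195,0,0,1],[0,0,0.4,0,0.8],[0,0,0.4,0,0.7],[0,0,0.4,0,0.7]]}}

```text
time: 8.38
tcp_pos: [578.8, 71.7, 138.8]
tcp_rot: [3.137, 0.159, 0.002]
ft_force: [0.7, 0.0, -0.7]
width: 0.704
grasp_force: 0.0
```

Request:
{"api": "arm_command", "payload": {"commands": [[0,0,0.3,0,0.7],[0,0,0.16,0,0.7],[0,0,0,0,0.7],[0,0,0,0,0.2],[0,0,0,0,0.2]]}}

```text
time: 9.0
tcp_pos: [580.3, 71.6, 73.3]
tcp_rot: [3.137, 0.158, 0.006]
ft_force: [0.4, -0.8, -0.1]
width: 0.386
grasp_force: 59.8
```

Request:
{"api": "arm_command", "payload": {"commands": [[0,0,0,0,0.2],[0,0,0,0,0.2],[0,0,0,0,0.2],[0,0,0,0,0.2],[0,0,0,0,0.2]]}}

```text
time: 9.62
tcp_pos: [580.3, 71.6, 73.3]
tcp_rot: [3.137, 0.158, 0.006]
ft_force: [0.4, -0.4, 5.9]
width: 0.392
grasp_force: 60.7
```

Request:
{"api": "arm_command", "payload": {"commands": [[0,0,-0.2,0,0.2],[0,0,-0.4,0,0.2],[-0.352,0.119,0,0,0.2],[-0.352,0.119,0,0,0.2],[-0.352,0.119,0,0,0.2]]}}

```text
time: 10.25
tcp_pos: [424.3, 1.9, 160.9]
tcp_rot: [3.137, 0.159, -0.001]
ft_force: [-0.2, -0.1, -0.3]
width: 0.387
grasp_force: 61.1
```

Request:
{"api": "arm_command", "payload": {"commands": [[0,0,0,0.053,0.2],[0,0,0.3,0,0.2],[0,0,0.233,0,0.2],[0,0,0.06,0,0.2],[0,0,0,0,0.2]]}}

```text
time: 10.88
tcp_pos: [426.1, 2.5, 72.1]
tcp_rot: [-3.141, -0.027, 0.002]
ft_force: [0.1, -1.0, -1.3]
width: 0.386
grasp_force: 61.0
```

Request:
{"api": "arm_command", "payload": {"commands": [[0,0,0.035,0,0.2],[0,0,0,0,0.2],[0,0,0,0,0.2],[0,0,0,0,0.2],[0,0,0,0,0.2]]}}

```text
time: 11.5
tcp_pos: [427.0, 2.3, 67.6]
tcp_rot: [3.141, 0.027, 0.002]
ft_force: [0.7, -0.5, 0.9]
width: 0.388
grasp_force: 61.4
```

Request:
{"api": "arm_command", "payload": {"commands": [[0,0,0,0,0.7],[0,0,0,0,0.7],[0,0,0,0,0.7],[0,0,-0.3,0,0.7],[0,0,-0.4,0,1]]}}

```text
time: 12.12
tcp_pos: [424.5, 2.7, 171.4]
tcp_rot: [-3.14, -0.027, 0.008]
ft_force: [1.7, 0.2, 0.2]
width: 0.885
grasp_force: 0.0
```

Request:
{"api": "arm_command", "payload": {"commands": [[0,0,-0.4,0,1],[0,0,-0.4,0,1],[0,0,-0.2,0,1],[0,-0.38,0,0,1],[0,-0.38,0,0,1]]}}

```text
time: 12.75
tcp_pos: [424.8, 117.0, 322.8]
tcp_rot: [-3.141, -0.022, -0.003]
ft_force: [1.1, 0.2, -1.0]
width: 0.999
grasp_force: 0.0
```

Request:
{"api": "arm_command", "payload": {"commands": [[0.15,-0.38,0,0,1],[0.15,-0.38,0,0,1],[0.15,-0.38,0,0,1],[0,0,0,0,1],[0,0,0,0,1]]}}

```text
time: 13.38
tcp_pos: [488.5, 288.2, 321.3]
tcp_rot: [3.14, 0.028, -0.002]
ft_force: [0.6, 0.2, -0.7]
width: 1.001
grasp_force: 0.0
```

```bash
python3 - <<'E'
from h import *
import pickle
p=viewer.camera_params('wrist'); im=viewer.read_camera('wrist')[:,:,::-1]; cv2.imwrite('pics/w4.png',im)
pickle.dump(p,open('w4.p','wb'))
togo(590,261,150)
E
```

```text
shift units [0.674 0.188 1.145] yaw units 0 tcp [488.6 287.7 321.8] ang y -1.554 q6 1.93
```

View pics/w4.png

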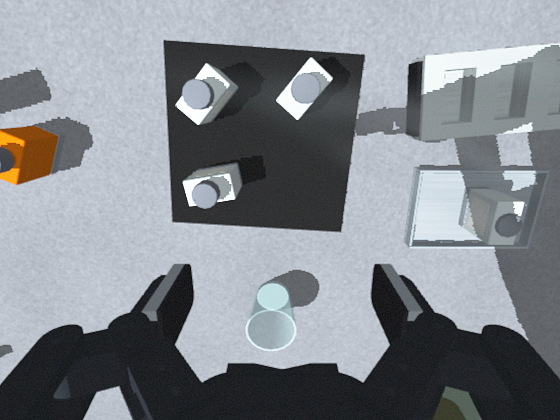

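Flask caps are at (198,94), (306,88) and (206,194). The finished flask stands upright in the tray at (497,218), and the orange decoy is at (20,155).

```bash
cat >> h.py <<'E'
def flasks(p,im,box):
    """im BGR; box u0,v0,u1,v1 region. bright top faces -> plane z=74, caps -> z=100"""
    g=im.astype(int); mn=g.min(2); u0,v0,u1,v1=box
    m=np.zeros(mn.shape,np.uint8); m[v0:v1,u0:u1]=(mn[v0:v1,u0:u1]>200)
    n,l,s,c=cv2.connectedComponentsWithStats(m)
    for i in range(1,n):
        if s[i,4]<150: continue
        pts=np.argwhere(l==i)[:,::-1]
        hull=cv2.convexHull(pts.astype(np.float32))[:,0]
        w=ray(p,hull,74)[:,:2].astype(np.float32); r=cv2.minAreaRect(w); b=cv2.boxPoints(r)
        e=[b[1]-b[0],b[2]-b[1]]; L=[np.linalg.norm(x) for x in e]; k=int(L[1]<L[0]); sh=e[k]
        print('top',c[i].round(),s[i,4],'ctr',np.round(r[0],1),'long/short',round(max(L),1),round(min(L),1),'short-ang',round(float(np.arctan2(sh[1],sh[0])%np.pi),3))
    hsv=(g.max(2)-g.min(2)); m[:]=0; q=g[v0:v1,u0:u1].mean(2); bb=g[v0:v1,u0:u1]; 
    m[v0:v1,u0:u1]=((bb[:,:,0]-bb[:,:,2])>12)&(q>110)&(q<190)
    m=cv2.morphologyEx(m,cv2.MORPH_OPEN,np.ones((3,3)))
    n,l,s,c=cv2.connectedComponentsWithStats(m)
    for i in range(1,n):
        if s[i,4]>150:
            (x,y),rr=cv2.minEnclosingCircle(np.argwhere(l==i)[:,::-1].astype(np.float32))
            print('cap',(round(x,1),round(y,1),round(rr,1)),s[i],'xy',ray(p,[x,y],100)[0].round(1))
E
python3 - <<'E'
from h import *
import pickle
p=pickle.load(open('w4.p','rb')); im=cv2.imread('pics/w4.png')
for q in((198,94),(306,88),(325,75),(215,75),(205,185),(228,105),(232,183)): print(q,im[q[1],q[0]])
print(ray(p,[[198,94],[306,88],[206,194]],100).round(1))
flasks(p,im,(170,50,350,220))
E
```

```text
(198, 94) [195 184 173]
(306, 88) [191 178 167]
(325, 75) [255 255 253]
(215, 75) [255 255 253]
(205, 185) [197 183 173]
(228, 105) [45 46 42]
(232, 183) [155 153 143]
[[575.  377.5 100. ]
 [583.  264.7 100. ]
 [465.9 375.4 100. ]]
top [299.  90.] 801 ctr [582.9 265.5] long/short 59.4 33.1 short-ang 0.879
top [210.  75.] 266 ctr [596.1 366.2] long/short 37.1 17.5 short-ang 2.892
top [192. 111.] 383 ctr [562.2 390.7] long/short 32.9 26.2 short-ang 2.431
top [191. 188.] 257 ctr [461.4 390.7] long/short 33.9 33.0 short-ang 0.185
cap (306.5, 87.5, 16.3) [291  73  30  30 712] xy [583.5 264.2 100. ]
cap (196.0, 93.5, 15.4) [184  79  27  30 622] xy [575.4 379.6 100. ]
cap (204.2, 195.3, 13.1) [193 184  24  24 469] xy [464.3 377.6 100. ]
```

Request:
{"api": "arm_command", "payload": {"commands": [[0.313,0.081,0,0,0.8],[0.313,0.081,0,0,0.8],[0,0,0.25,0.113,0.8],[0,0,0.25,0.113,0.8],[0,0,0.25,0.113,0.8]]}}

```text
time: 14.05
tcp_pos: [583.4, 263.7, 209.3]
tcp_rot: [-3.034, 0.813, -0.002]
ft_force: [-0.1, -0.3, -0.4]
width: 0.8
grasp_force: 0.0
```

Request:
{"api": "arm_command", "payload": {"commands": [[0,0,0.25,0.112,0.8],[0,0,0,0,0.8],[0,0,0.35,0,0.8],[0,0,0.38,0,0.8],[0,0,0,0,0.8]]}}

```text
time: 14.68
tcp_pos: [579.9, 264.0, 59.4]
tcp_rot: [2.951, -1.06, -0.012]
ft_force: [-1.4, 0.3, 0.7]
width: 0.803
grasp_force: 0.0
```

Request:
{"api": "arm_command", "payload": {"commands": [[0,0,0,0,0.2],[0,0,0,0,0.2],[0,0,0,0,0.2],[0,0,0,0,0.2],[0,0,0,0,0.2]]}}

```text
time: 15.3
tcp_pos: [586.2, 266.3, 67.2]
tcp_rot: [-2.953, 1.062, -0.01]
ft_force: [-0.6, -1.3, 6.3]
width: 0.388
grasp_force: 59.2
```

```bash
python3 - <<'E'
from h import *
togo(579.4,71,180,1.677)
togo(583.2,265,62,.879)
E
```

```text
shift units [ 0.798  1.028 -0.754] yaw units -0.507 tcp [586.2 266.3  67.2] ang y -2.261 q6 2.55
shift units [-0.01   0.019  0.035] yaw units 0.001 tcp [586.2 266.3  67.2] ang y -2.261 q6 2.55
```

Request:
{"api": "arm_command", "payload": {"commands": [[0,0,-0.2,0,0.2],[0,0,-0.35,0,0.2],[0,0,-0.35,0,0.2],[0.2,0.257,0,0,0.2],[0.2,0.257,0,0,0.2]]}}

```text
time: 15.92
tcp_pos: [581.6, 167.9, 201.3]
tcp_rot: [-2.954, 1.06, -0.009]
ft_force: [-0.0, 0.3, -1.9]
width: 0.386
grasp_force: 59.9
```

Request:
{"api": "arm_command", "payload": {"commands": [[0.2,0.257,0,0,0.2],[0.2,0.257,0,0,0.2],[0,0,0,-0.11,0.2],[0,0,0,-0.11,0.2],[0,0,0,-0.11,0.2]]}}

```text
time: 16.55
tcp_pos: [578.2, 70.2, 199.7]
tcp_rot: [-3.13, 0.262, -0.006]
ft_force: [-0.5, -0.6, -1.4]
width: 0.391
grasp_force: 60.2
```

Request:
{"api": "arm_command", "payload": {"commands": [[0,0,0,-0.11,0.2],[0,0,0,-0.067,0.2],[0,0,0,0,0.2],[0,0,0,0,0.2],[0,0,0,0,0.2]]}}

```text
time: 17.18
tcp_pos: [577.5, 70.6, 197.9]
tcp_rot: [3.137, 0.164, 0.001]
ft_force: [-0.5, -0.2, -1.5]
width: 0.387
grasp_force: 60.2
```

```bash
python3 - <<'E'
from h import *
import pickle
p=viewer.camera_params('wrist'); im=viewer.read_camera('wrist')[:,:,::-1]; cv2.imwrite('pics/w5.png',im)
pickle.dump(p,open('w5.p','wb'))
togo(579.4,71,180,1.677)
E
```

```text
shift units [ 0.013 -0.002  0.118] yaw units -0.001 tcp [577.5  70.5 197.7] ang y -1.466 q6 1.44
```

View pics/w5.png

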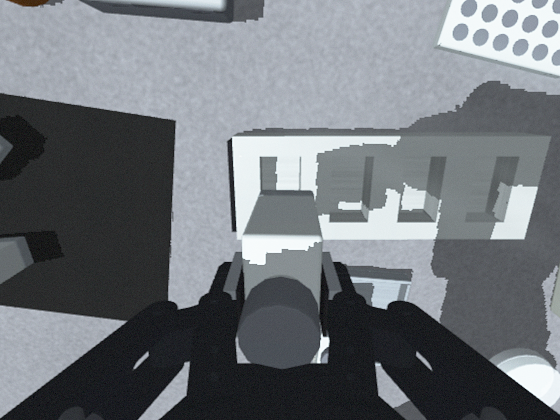

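The flask is held upright over slot 4. Its front face has its top edge at row ~236 and bottom edge at row ~192. I'll solve for its offset in the hand and re-measure the block from here, using its corners at (233,136), (549,136), (526,239) and (238,239).

```bash
python3 - <<'E'
from h import *
import pickle
from scipy.optimize import fsolve
p=pickle.load(open('w5.p','rb')); im=cv2.imread('pics/w5.png').mean(2).astype(int)
print(im[184:198,285],im[228:242,285]); print(im[228:242,250]); print(im[196,244:262],im[196,300:316])
for v in(150,165,180): print(v,im[v,252:310].tolist())
t,R=tool(); 
def f(q,v1,v2):
    d,h=q
    P=[t+R@np.array([30+d,0,h-74]),t+R@np.array([30+d,0,h])]
    return proj(p,P)[:,1]-[v1,v2]
for v in((235,191),(236,192),(235,192),(236,191)): print(v,fsolve(f,[0,62],args=v))
B=ray(p,[[233,136],[549,136],[526,239],[238,239]],40); print(B.round(1)[:,:2].tolist(),B.mean(0))
E
```

```text
[240 241 239 238 238 223 108  83  83  90  91 102 112 120] [119 118 115 117 116 118 140 187 222 232 240 246 249 249]
[120 116 117 118 114 128 164 208 230 237 245 248 250 250]
[239 239 237 239 239 238 239 240 238 239 239 240 240 228 181 155 136 127] [109 111 109 112 111 112 113 111 112 111 111 110 101 103 215 199]
150 [242, 240, 242, 241, 242, 241, 241, 240, 241, 241, 241, 241, 241, 240, 241, 240, 241, 240, 239, 239, 242, 239, 240, 241, 241, 240, 239, 239, 241, 240, 241, 240, 239, 238, 239, 240, 239, 240, 239, 238, 240, 239, 238, 238, 240, 238, 240, 241, 239, 238, 238, 238, 239, 237, 238, 237, 238, 238]
165 [241, 240, 239, 240, 240, 240, 245, 202, 109, 101, 122, 129, 129, 127, 128, 132, 128, 131, 126, 128, 133, 129, 125, 122, 217, 242, 240, 238, 240, 240, 239, 238, 239, 237, 238, 238, 238, 240, 238, 239, 238, 238, 239, 240, 238, 241, 243, 201, 157, 225, 240, 238, 238, 237, 237, 238, 237, 239]
180 [239, 238, 241, 238, 240, 239, 242, 234, 162, 87, 115, 128, 124, 127, 124, 126, 126, 123, 126, 125, 128, 124, 122, 125, 117, 210, 240, 236, 236, 235, 236, 235, 235, 236, 236, 236, 235, 235, 235, 236, 236, 233, 235, 234, 238, 236, 227, 172, 182, 228, 241, 238, 237, 237, 238, 236, 238, 237]
(235, 191) [-7.06861695 78.54758967]
(236, 192) [-8.14856936 79.87400255]
(235, 192) [-9.05001602 83.06245169]
(236, 191) [-6.22646002 75.53189615]
[[624.3, 119.5], [654.1, -160.9], [554.7, -175.6], [524.6, 108.9]] [589.44975697 -27.04539775  40.        ]
```

```bash
python3 - <<'E'
from h import *
import pickle
p=pickle.load(open('w5.p','rb')); im=cv2.imread('pics/w5.png').mean(2).astype(int)
print(im[150:164,268].tolist())
A=ray(p,[[259.5,165],[300,165],[260,180],[300,180]],40); th=1.677;ey=np.array([np.cos(th),np.sin(th)]);ex=np.array([np.sin(th),-np.cos(th)])
c=np.array([589.7,-27.3]); 
for q in A: print('blk y',((q[:2]-c)@ey).round(1))
for v in(155,156,157): print(v,((ray(p,[268,v],40)[0,:2]-c)@ex).round(1))
# all slots from w3
t,R=tool(); print('tcp blk',(t[:2]-c)@ex,(t[:2]-c)@ey)
p3=pickle.load(open('w3.p','rb')); im3=cv2.imread('pics/w3.png').mean(2).astype(int); print(im3[125,245:440].tolist())
E
```

```text
[241, 240, 241, 240, 242, 241, 204, 121, 129, 127, 129, 121, 125, 127]
blk y 119.3
blk y 82.1
blk y 119.1
blk y 81.8
155 33.0
156 32.1
157 31.2
tcp blk -1.777291201439226 98.59220487405474
[100, 108, 109, 104, 98, 112, 124, 123, 123, 125, 121, 125, 127, 125, 125, 126, 128, 126, 128, 122, 123, 119, 147, 216, 234, 234, 237, 194, 127, 126, 126, 124, 127, 126, 131, 127, 128, 128, 121, 202, 234, 231, 228, 228, 229, 229, 229, 229, 230, 229, 228, 229, 229, 229, 231, 230, 193, 186, 227, 231, 230, 229, 229, 231, 229, 230, 226, 229, 228, 229, 228, 230, 228, 229, 227, 229, 229, 230, 232, 212, 151, 134, 133, 133, 133, 133, 126, 203, 231, 228, 228, 227, 227, 227, 226, 228, 227, 227, 226, 227, 227, 227, 228, 229, 219, 175, 143, 150, 146, 157, 213, 229, 227, 227, 226, 226, 226, 228, 227, 226, 228, 224, 225, 225, 226, 226, 225, 225, 227, 226, 227, 219, 166, 125, 133, 130, 132, 134, 131, 132, 134, 131, 135, 136, 132, 134, 136, 133, 132, 131, 135, 134, 134, 121, 110, 106, 107, 113, 112, 114, 109, 111, 121, 134, 129, 129, 131, 133, 129, 129, 132, 129, 126, 128, 131, 127, 128, 127, 126, 126, 125, 98, 71, 88, 105, 100, 102, 107, 106, 102, 101, 103, 101, 101, 103]
```

Request:
{"api": "arm_command", "payload": {"commands": [[0.015,-0.007,0,0,0.2],[0,0,0.3,0,0.2],[0,0,0.28,0,0.2],[0,0,0,0,0.2],[0,0,0,0,0.2]]}}

```text
time: 17.85
tcp_pos: [579.9, 71.8, 111.0]
tcp_rot: [3.137, 0.165, -0.0]
ft_force: [-0.6, 0.5, -0.7]
width: 0.39
grasp_force: 60.0
```

Request:
{"api": "arm_command", "payload": {"commands": [[0,0,0.03,0,0.2],[0,0,0.03,0,0.2],[0,0,0.03,0,0.2],[0,0,0,0,0.2],[0,0,0,0,0.2]]}}

```text
time: 18.48
tcp_pos: [581.7, 72.0, 105.0]
tcp_rot: [3.137, 0.165, 0.007]
ft_force: [-11.7, 1.1, 32.6]
width: 0.384
grasp_force: 66.1
```

Request:
{"api": "arm_command", "payload": {"commands": [[0,0,-0.07,0,0.2],[-0.015,0,0,0,0.2],[0,0,0,0,0.2],[0,0,0.07,0,0.2],[0,0,0,0,0.2]]}}

```text
time: 19.1
tcp_pos: [583.0, 71.0, 101.4]
tcp_rot: [3.135, 0.166, 0.02]
ft_force: [3.9, -0.4, 12.9]
width: 0.385
grasp_force: 61.1
```

```bash
python3 - <<'E'
from h import *
s=status.sense(); print(s['ft_force'],s['ft_torque'],s['tcp_pos'])
E
```

```text
[ 3.89843902 -0.40585043 12.85660614] [-0.18894183 -0.29812815  0.17296763] [583.01514113  71.02273902 101.3601564 ]
```

Request:
{"api": "arm_command", "payload": {"commands": [[0.01,0,0.03,0,0.2],[0,0,0.03,0,0.2],[0,0,0,0,0.2],[0,0,0,0,0.2],[0,0,0,0,0.2]]}}

```text
time: 19.73
tcp_pos: [589.2, 71.6, 96.2]
tcp_rot: [3.136, 0.165, 0.037]
ft_force: [8.0, 0.5, 21.0]
width: 0.387
grasp_force: 64.5
```

```bash
python3 - <<'E'
from h import *
s=status.sense(); print(s['ft_force'],s['ft_torque'],s['tcp_pos'])
p=viewer.camera_params('wrist'); im=viewer.read_camera('wrist')[:,:,::-1]
c=cv2.resize(im[100:260,200:360],(400,400)); b=viewer.read_camera('scene')[:,:,::-1]; d=cv2.resize(b[160:260,150:250],(400,400),interpolation=cv2.INTER_CUBIC)
cv2.imwrite('pics/w6.png',np.hstack([c,d]))
E
```

```text
[ 8.03976705  0.51056251 20.98257712] [ 0.18121972 -0.69321676  0.19691596] [589.18458529  71.59191867  96.18561027]
```

View pics/w6.png

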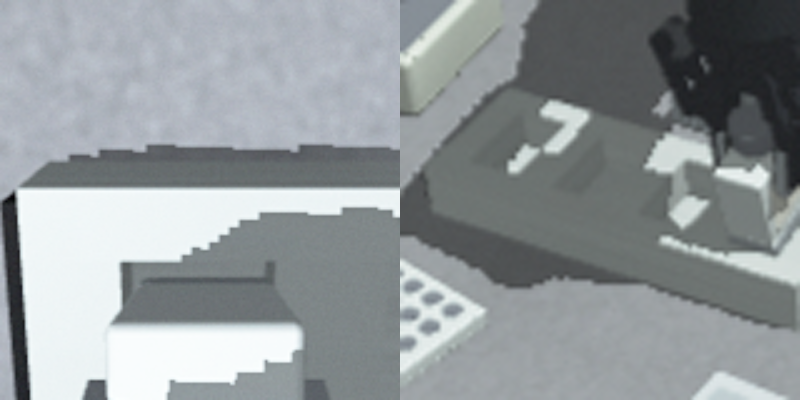

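The push stalled, so the flask seems caught on a rim. I'll lift clear and compare the flask's bottom with the slot in the free state.

Request:
{"api": "arm_command", "payload": {"commands": [[0,0,-0.16,0,0.2],[0,0,0,0,0.2],[0,0,0,0,0.2],[0,0,0,0,0.2],[0,0,0,0,0.2]]}}

```text
time: 20.45
tcp_pos: [577.9, 71.7, 110.7]
tcp_rot: [-3.137, -0.165, 0.004]
ft_force: [0.9, -0.5, -1.8]
width: 0.389
grasp_force: 61.5
```

```bash
python3 - <<'E'
from h import *
import pickle
togo(579.4,71,110,1.677); s=status.sense(); print(s['ft_force'],s['tcp_rot'])
p=viewer.camera_params('wrist'); im=viewer.read_camera('wrist')[:,:,::-1]; pickle.dump(p,open('w7.p','wb'));cv2.imwrite('w7raw.png',im)
c=cv2.resize(im[90:290,190:390],(600,600),interpolation=cv2.INTER_CUBIC)
cv2.imwrite('pics/w7.png',c)
E
```

```text
shift units [0.009 0.006 0.004] yaw units -0.001 tcp [577.9  71.7 110.7] ang y -1.466 q6 1.44
[ 0.86100527 -0.45267399 -1.77274641] [-3.13707735 -0.16510865  0.00362042]
```

View pics/w7.png

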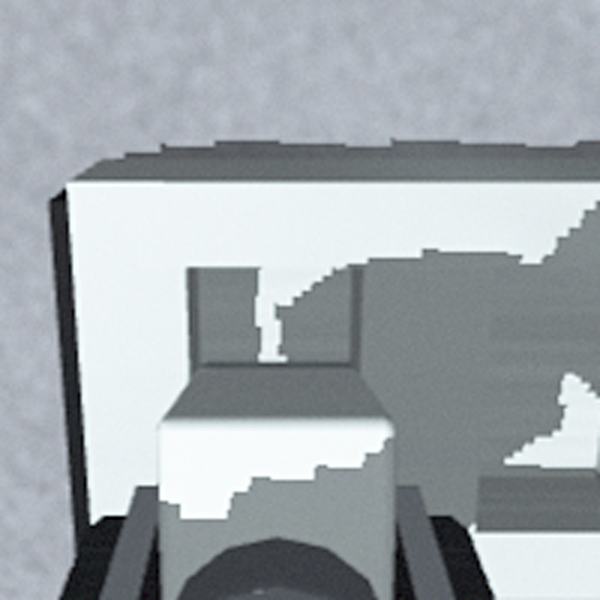

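```bash
python3 - <<'E'
from h import *
import pickle
p=pickle.load(open('w7.p','rb')); im=cv2.imread('w7raw.png').mean(2).astype(int)
print(im[174:184,257].tolist(), im[204:236,270].tolist(),im[204:236,300].tolist())
th=1.677;ey=np.array([np.cos(th),np.sin(th)]);ex=np.array([np.sin(th),-np.cos(th)]);t,_=tool()
t=np.array([577.9,71.7])
f=lambda u,v,z:(((ray(p,[u,v],z)[0,:2]-t)@ex).round(1),((ray(p,[u,v],z)[0,:2]-t)@ey).round(1))
print('slot far',f(282,179,40),'L',f(253.3,195,40),'R',f(310.3,195,40))
for z in(41,43,45,47): print('flask front',z,f(282,211.7,z),f(257.7,211.7,z),f(307.5,211.7,z))
for z in(115,117,119,121): print('top front edge',z,f(282,229,z))
E
```

```text
[242, 242, 243, 245, 238, 147, 127, 129, 124, 128] [130, 131, 125, 128, 125, 125, 108, 80, 93, 111, 111, 110, 114, 108, 111, 107, 109, 115, 113, 111, 114, 110, 113, 115, 117, 153, 193, 220, 235, 247, 251, 250] [131, 133, 131, 126, 125, 128, 108, 79, 92, 112, 112, 113, 112, 110, 108, 112, 116, 113, 111, 113, 112, 108, 111, 109, 116, 157, 198, 223, 235, 247, 250, 250]
slot far (np.float64(33.0), np.float64(0.1)) L (np.float64(22.3), np.float64(18.9)) R (np.float64(22.3), np.float64(-18.4))
flask front 41 (np.float64(11.1), np.float64(0.1)) (np.float64(11.0), np.float64(16.2)) (np.float64(11.1), np.float64(-16.8))
flask front 43 (np.float64(11.8), np.float64(0.1)) (np.float64(11.8), np.float64(16.1)) (np.float64(11.8), np.float64(-16.6))
flask front 45 (np.float64(12.5), np.float64(0.1)) (np.float64(12.5), np.float64(15.9)) (np.float64(12.5), np.float64(-16.4))
flask front 47 (np.float64(13.2), np.float64(0.1)) (np.float64(13.2), np.float64(15.7)) (np.float64(13.2), np.float64(-16.2))
top front edge 115 (np.float64(29.7), np.float64(0.2))
top front edge 117 (np.float64(30.5), np.float64(0.2))
top front edge 119 (np.float64(31.4), np.float64(0.2))
top front edge 121 (np.float64(32.2), np.float64(0.2))
```

The slot and flask line up in y. However, the flask has rotated about 15° in the grip, with its bottom pushed towards the robot. I'll stand it on the free bench at y≈175 and regrip it upright.

Request:
{"api": "arm_command", "payload": {"commands": [[0,0,-0.2,0,0.2],[0,-0.35,0,0,0.2],[0,-0.35,0,0,0.2],[0,0,0.25,0,0.2],[0,0,0.19,0,0.2]]}}

```text
time: 21.12
tcp_pos: [567.2, 177.2, 74.8]
tcp_rot: [3.137, 0.168, -0.001]
ft_force: [0.3, -0.5, -1.9]
width: 0.391
grasp_force: 61.5
```

Request:
{"api": "arm_command", "payload": {"commands": [[0,0,0,0,0.2],[0,0,0.03,0,0.2],[0,0,0.03,0,0.2],[0,0,0,0,0.2],[0,0,0,0,0.2]]}}

```text
time: 21.75
tcp_pos: [569.2, 176.2, 68.4]
tcp_rot: [-3.137, -0.165, -0.005]
ft_force: [1.2, -0.7, 2.9]
width: 0.389
grasp_force: 62.0
```

```bash
python3 - <<'E'
from h import *
togo(580,175,64,1.677); s=status.sense(); print(s['ft_force'],s['tcp_rot'])
E
```

```text
shift units [0.071 0.015 0.03 ] yaw units -0.001 tcp [569.2 176.2  68.4] ang y -1.466 q6 1.62
[ 1.19380511 -0.74765237  2.88064944] [-3.13706304 -0.16491228 -0.00530499]
```

Request:
{"api": "arm_command", "payload": {"commands": [[0,0,0,0,0.7],[0,0,0,0,0.7],[0,0,0,0,0.7],[0,0,-0.3,0,0.8],[0,0,-0.4,0,0.8]]}}

```text
time: 22.38
tcp_pos: [565.8, 175.8, 170.5]
tcp_rot: [3.137, 0.165, -0.01]
ft_force: [0.3, -0.3, 0.5]
width: 0.797
grasp_force: 0.0
```

Request:
{"api": "arm_command", "payload": {"commands": [[0,0,-0.4,0,0.8],[0,0,-0.3,0,0.8],[0,0,0,0,0.8],[0,0,0,0,0.8],[0,0,0,0,0.8]]}}

```text
time: 23.0
tcp_pos: [566.5, 175.9, 274.4]
tcp_rot: [3.137, 0.165, -0.007]
ft_force: [0.3, 0.1, 0.5]
width: 0.798
grasp_force: 0.0
```

```bash
python3 - <<'E'
from h import *
import pickle
togo(580,175,64,1.677)
p=viewer.camera_params('wrist'); im=viewer.read_camera('wrist')[:,:,::-1]; pickle.dump(p,open('w8.p','wb'));cv2.imwrite('pics/w8.png',im)
flasks(p,im,(100,40,420,270))
E
```

```text
shift units [0.096 0.015 1.402] yaw units -0.001 tcp [566.5 175.9 274.4] ang y -1.466 q6 1.62
top [371. 183.] 3279 ctr [586.   73.6] long/short 96.7 89.8 short-ang 0.106
top [370. 172.] 637 ctr [585.4  84.3] long/short 37.9 20.2 short-ang 1.689
top [416. 177.] 193 ctr [585.   35.4] long/short 28.3 9.6 short-ang 1.816
top [279. 174.] 488 ctr [567.4 176.6] long/short 33.1 28.6 short-ang 0.106
top [281. 214.] 239 ctr [531.2 172.6] long/short 32.4 16.5 short-ang 0.091
top [350. 254.] 405 ctr [485.3  80.7] long/short 40.5 38.8 short-ang 0.001
cap (259.5, 75.5, 163.4) [  100    40   320   112 20677] xy [665.7 206.6 100. ]
cap (338.5, 234.1, 82.1) [ 262  186  158   84 5734] xy [521.5 111.7 100. ]
```

View pics/w8.png

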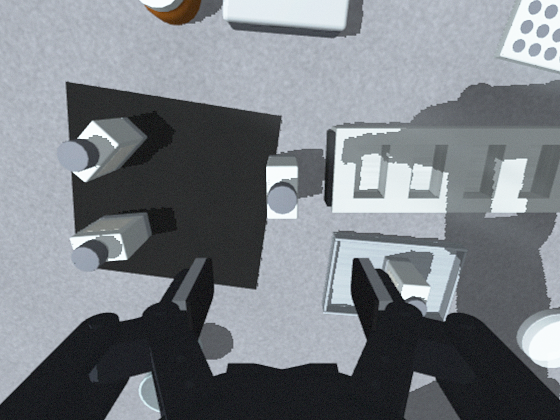

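The flask stands upright at (282,190), with its top face spanning rows ~164–219 and its cap at (282,197). The other two fresh flasks have caps at (77,155) and (90,252).

```bash
python3 - <<'E'
from h import *
import pickle
p=pickle.load(open('w8.p','rb')); im=cv2.imread('pics/w8.png').mean(2).astype(int)
print(im[150:172,282].tolist(),im[212:226,275].tolist(),im[170,260:304].tolist())
th=1.677;ey=np.array([np.cos(th),np.sin(th)]);ex=np.array([np.sin(th),-np.cos(th)]);t=np.array([566.5,175.9])
f=lambda u,v,z:(((ray(p,[u,v],z)[0,:2]-t)@ex).round(1),((ray(p,[u,v],z)[0,:2]-t)@ey).round(1))
print('front',f(282,165,74),'back',f(282,218.5,74),'L',f(266.5,170,74),'R',f(298.5,170,74),'cap',f(282,197.5,100),'bottom front',f(282,156,0))
E
```

```text
[185, 166, 87, 99, 92, 92, 102, 122, 121, 119, 123, 121, 119, 123, 117, 144, 220, 248, 252, 251, 250, 250] [213, 252, 251, 250, 250, 249, 232, 184, 188, 187, 183, 180, 178, 178] [44, 43, 45, 43, 39, 27, 240, 255, 252, 251, 251, 251, 251, 251, 250, 250, 251, 251, 250, 250, 251, 250, 250, 250, 250, 250, 250, 250, 251, 250, 250, 250, 250, 250, 250, 252, 250, 205, 117, 87, 89, 93, 94, 97]
front (np.float64(16.4), np.float64(-0.0)) back (np.float64(-44.1), np.float64(-0.0)) L (np.float64(11.0), np.float64(16.4)) R (np.float64(11.0), np.float64(-17.5)) cap (np.float64(-11.5), np.float64(0.0)) bottom front (np.float64(13.5), np.float64(-0.1))
```

Request:
{"api": "arm_command", "payload": {"commands": [[-0.09,0,0.3,0,0.6],[0,0,0.35,0,0.6],[0,0,0.35,0,0.6],[0,0,0.3,0,0.6],[0,0,0.1,0,0.6]]}}

```text
time: 23.68
tcp_pos: [550.5, 174.1, 62.3]
tcp_rot: [3.136, 0.165, -0.015]
ft_force: [0.3, -0.3, 0.1]
width: 0.601
grasp_force: 0.0
```

Request:
{"api": "arm_command", "payload": {"commands": [[0,0,0,0,0.6],[0,0,0,0,0.2],[0,0,0,0,0.2],[0,0,0,0,0.2],[0,0,0,0,0.2]]}}

```text
time: 24.3
tcp_pos: [556.3, 175.1, 69.3]
tcp_rot: [-3.137, -0.165, -0.007]
ft_force: [1.0, 0.1, 7.0]
width: 0.385
grasp_force: 61.5
```

Request:
{"api": "arm_command", "payload": {"commands": [[0,0,-0.2,0,0.2],[0,0,-0.2,0,0.2],[0.06,0.35,0,0,0.2],[0.01,0.35,0,0,0.2],[0,0,0,0,0.2]]}}

```text
time: 24.92
tcp_pos: [576.1, 68.1, 127.0]
tcp_rot: [3.137, 0.158, -0.0]
ft_force: [0.1, 0.6, -2.3]
width: 0.384
grasp_force: 60.6
```

```bash
python3 - <<'E'
from h import *
togo(578.6,71.7,112,1.677)
E
```

```text
shift units [ 0.019 -0.022  0.1  ] yaw units -0.004 tcp [576.1  68.1 127. ] ang y -1.47 q6 1.44
```

Request:
{"api": "arm_command", "payload": {"commands": [[0.019,-0.022,0.1,0,0.2],[0,0,0,0,0.2],[0,0,0,0,0.2],[0,0,0,0,0.2],[0,0,0,0,0.2]]}}

```text
time: 25.55
tcp_pos: [578.3, 75.4, 112.1]
tcp_rot: [3.137, 0.166, 0.0]
ft_force: [-0.7, -0.3, -1.5]
width: 0.386
grasp_force: 60.7
```

```bash
cat >> h.py <<'E'
def hover(u0=268,u1=296):
    """slot far edge / flask bottom front / top front edge rows near image middle, rel. to TCP in tool axes"""
    p=viewer.camera_params('wrist'); t,R=tool(); im=viewer.read_camera('wrist')[:,:,::-1]; cv2.imwrite('hov.png',im)
    g=im[:,u0:u1].mean(2); prof=np.median(g,1)
    print(status.sense()['tcp_pos'].round(1),'rows150+',prof[150:245].astype(int).tolist())
    X=lambda v,z:((ray(p,[282,v],z)[0]-t)@R)[0].round(1)
    return X,t
E
python3 - <<'E'
from h import *
X,t=hover()
import pickle
for v in range(174,186,2): print(v,'far',X(v,40),end='; ')
for v in range(192,216,3): print(v,'bot',X(v,t[2]-66),end='; ')
for v in(228,232,236): print(v,'top',X(v,t[2]+8))
E
```

```text
[578.3  75.3 112.2] rows150+ [102, 155, 237, 245, 243, 243, 243, 243, 243, 243, 243, 243, 243, 242, 242, 242, 242, 242, 243, 242, 242, 242, 242, 242, 242, 242, 242, 242, 245, 235, 147, 124, 125, 127, 128, 128, 128, 131, 131, 130, 131, 124, 95, 88, 90, 92, 94, 106, 116, 120, 120, 120, 120, 120, 120, 120, 120, 120, 120, 120, 120, 120, 120, 120, 120, 120, 120, 120, 121, 120, 120, 120, 120, 120, 121, 121, 121, 120, 121, 122, 121, 121, 121, 121, 120, 125, 154, 199, 228, 235, 243, 248, 250, 250, 250]
174 far 36.1; 176 far 34.8; 178 far 33.4; 180 far 32.1; 182 far 30.8; 184 far 29.4; 192 bot 25.8; 195 bot 23.8; 198 bot 21.8; 201 bot 19.7; 204 bot 17.7; 207 bot 15.7; 210 bot 13.6; 213 bot 11.5; 228 top 31.6
232 top 29.8
236 top 28.0
```

At the same depth, the slot's far edge is at 32.3 mm and the flask's bottom front at ~26, so the wrist view has a depth bias. I need about +4.4 mm in tool x, and −3.3 mm along the block's y.

Request:
{"api": "arm_command", "payload": {"commands": [[0.029,0.022,0,0,0.2],[0,0,0,0,0.2],[0,0,0,0,0.2],[0,0,0,0,0.2],[0,0,0,0,0.2]]}}

```text
time: 26.22
tcp_pos: [582.9, 72.2, 111.9]
tcp_rot: [-3.137, -0.165, 0.0]
ft_force: [0.2, 0.2, -1.7]
width: 0.383
grasp_force: 60.7
```

```bash
python3 - <<'E'
from h import *
X,t=hover()
im=cv2.imread('hov.png').mean(2).astype(int)
for v in(187,196,197,205): print(v,im[v,246:320].tolist())
E
```

```text
[582.9  72.2 111.9] rows150+ [106, 106, 107, 106, 108, 108, 106, 99, 178, 250, 244, 242, 242, 242, 242, 242, 242, 242, 242, 242, 242, 242, 242, 242, 242, 242, 242, 242, 242, 242, 242, 242, 242, 242, 234, 173, 174, 126, 127, 127, 130, 123, 95, 89, 91, 91, 96, 105, 117, 121, 120, 120, 121, 121, 120, 120, 120, 120, 120, 120, 120, 120, 120, 120, 120, 120, 120, 120, 120, 120, 120, 120, 121, 120, 121, 120, 121, 121, 121, 121, 121, 121, 121, 121, 120, 124, 153, 198, 228, 236, 242, 248, 250, 250, 250]
187 [242, 241, 241, 242, 244, 237, 165, 88, 87, 92, 109, 118, 123, 123, 120, 119, 123, 122, 118, 120, 120, 122, 122, 119, 122, 121, 119, 117, 118, 114, 210, 240, 237, 236, 236, 242, 198, 120, 126, 123, 128, 126, 127, 125, 123, 129, 127, 122, 127, 127, 127, 128, 125, 124, 127, 126, 126, 126, 132, 128, 118, 102, 95, 96, 114, 131, 131, 132, 131, 129, 131, 130, 134, 128]
196 [243, 243, 242, 241, 242, 247, 196, 88, 95, 108, 117, 112, 111, 113, 111, 99, 92, 94, 92, 91, 93, 95, 96, 97, 96, 96, 97, 96, 99, 97, 97, 96, 97, 94, 96, 94, 94, 95, 97, 94, 93, 91, 92, 95, 92, 98, 94, 96, 94, 95, 92, 99, 93, 95, 97, 96, 95, 95, 94, 94, 93, 91, 91, 89, 119, 133, 129, 132, 132, 133, 127, 132, 130, 129]
197 [242, 242, 242, 241, 242, 248, 196, 85, 97, 134, 151, 148, 147, 155, 144, 118, 105, 101, 102, 103, 108, 104, 105, 107, 105, 106, 105, 107, 107, 109, 107, 105, 110, 109, 104, 106, 104, 103, 106, 108, 103, 105, 105, 102, 102, 105, 104, 106, 106, 107, 101, 107, 105, 111, 109, 106, 104, 104, 105, 106, 107, 104, 97, 96, 119, 135, 131, 130, 130, 130, 129, 134, 132, 131]
205 [242, 241, 242, 240, 243, 244, 227, 166, 131, 123, 114, 116, 119, 120, 121, 122, 118, 122, 121, 118, 122, 120, 124, 120, 119, 122, 120, 121, 122, 122, 117, 123, 118, 119, 122, 117, 119, 122, 122, 120, 122, 115, 120, 120, 117, 123, 121, 120, 122, 121, 117, 118, 118, 121, 120, 119, 117, 121, 121, 117, 119, 123, 118, 117, 115, 120, 129, 131, 131, 128, 129, 132, 131, 133]
```

```bash
python3 - <<'E'
from h import *
p=viewer.camera_params('wrist'); t,R=tool()
for P in([28,0,66],[28,0,-8],[28,17,66],[28,-17,66],[28,17,-8],[28,-17,-8]): print(P,proj(p,[t+R@np.array(P)])[0].round(1))
im=cv2.imread('hov.png'); g=im.mean(2).astype(int)
for v in(192,194,215,225,240): print(v,g[v,236:268].tolist(),g[v,300:330].tolist())
print(p['cx'],p['cy'])
E
```

```text
[28, 0, 66] [282.2 188.6]
[28, 0, -8] [282.4 236.1]
[28, 17, 66] [309.  188.7]
[28, -17, 66] [255.4 188.6]
[28, 17, -8] [324.  236.1]
[28, -17, -8] [240.9 236.1]
192 [242, 243, 243, 243, 243, 241, 243, 241, 242, 243, 242, 242, 242, 241, 244, 249, 197, 87, 94, 94, 116, 122, 106, 97, 94, 97, 93, 95, 93, 94, 95, 96] [99, 94, 98, 92, 93, 98, 95, 92, 94, 96, 117, 130, 131, 131, 131, 127, 130, 132, 129, 130, 130, 131, 134, 133, 131, 133, 134, 131, 133, 131]
194 [242, 242, 243, 242, 242, 242, 241, 242, 242, 242, 242, 241, 243, 243, 242, 248, 195, 89, 93, 99, 107, 100, 88, 89, 85, 90, 89, 91, 93, 90, 93, 94] [93, 88, 92, 93, 91, 96, 89, 88, 90, 93, 118, 131, 130, 133, 130, 131, 133, 130, 131, 134, 134, 129, 130, 132, 131, 131, 133, 130, 127, 130]
215 [241, 243, 241, 241, 242, 240, 240, 242, 241, 241, 241, 243, 244, 228, 172, 131, 126, 122, 119, 118, 122, 121, 121, 120, 122, 118, 120, 122, 121, 124, 122, 120] [119, 119, 121, 122, 119, 120, 121, 119, 119, 118, 118, 121, 123, 120, 121, 128, 130, 126, 129, 132, 129, 130, 130, 130, 133, 129, 131, 129, 133, 133]
225 [241, 239, 240, 240, 241, 241, 239, 241, 240, 243, 230, 176, 138, 125, 118, 124, 120, 120, 120, 122, 121, 118, 121, 121, 120, 119, 122, 120, 122, 118, 121, 121] [120, 122, 122, 124, 123, 121, 121, 123, 119, 123, 121, 121, 120, 120, 120, 119, 118, 122, 123, 130, 131, 128, 132, 127, 130, 128, 131, 127, 134, 133]
240 [241, 239, 240, 239, 240, 240, 228, 239, 247, 246, 245, 234, 236, 244, 245, 243, 243, 244, 244, 243, 243, 244, 243, 243, 243, 243, 244, 243, 243, 242, 244, 242] [243, 243, 241, 242, 243, 243, 243, 243, 242, 242, 243, 242, 242, 242, 243, 247, 208, 138, 145, 137, 136, 129, 125, 130, 129, 129, 129, 129, 132, 129]
281.9366505365889 205.18684103978165
```

Request:
{"api": "arm_command", "payload": {"commands": [[0.006,-0.004,0,0,0.2],[0,0,0.03,0,0.2],[0,0,0.03,0,0.2],[0,0,0,0,0.2],[0,0,0,0,0.2]]}}

```text
time: 26.9
tcp_pos: [583.8, 72.9, 102.9]
tcp_rot: [-3.137, -0.165, 0.0]
ft_force: [-0.0, -0.4, -1.7]
width: 0.384
grasp_force: 60.7
```

Request:
{"api": "arm_command", "payload": {"commands": [[0,0,0.03,0,0.2],[0,0,0,0,0.2],[0,0,0,0,0.2],[0,0,0,0,0.2],[0,0,0,0,0.2]]}}

```text
time: 27.52
tcp_pos: [583.9, 72.9, 98.6]
tcp_rot: [3.137, 0.165, 0.0]
ft_force: [0.4, 0.4, -1.3]
width: 0.388
grasp_force: 60.7
```

It has entered freely. Down to the floor.

Request:
{"api": "arm_command", "payload": {"commands": [[0,0,0.06,0,0.2],[0,0,0.05,0,0.2],[0,0,0.02,0,0.2],[0,0,0,0,0.2],[0,0,0,0,0.2]]}}

```text
time: 28.15
tcp_pos: [583.3, 72.9, 79.5]
tcp_rot: [-3.137, -0.165, 0.002]
ft_force: [-3.9, -1.1, 5.2]
width: 0.389
grasp_force: 61.5
```

Request:
{"api": "arm_command", "payload": {"commands": [[0,0,0.02,0,0.2],[0,0,0,0,0.2],[0,0,0,0,0.2],[0,0,0,0,0.2],[0,0,0,0,0.2]]}}

```text
time: 28.78
tcp_pos: [583.4, 72.9, 79.4]
tcp_rot: [3.137, 0.166, -0.003]
ft_force: [-10.9, -1.0, 20.1]
width: 0.386
grasp_force: 63.4
```

Request:
{"api": "arm_command", "payload": {"commands": [[0,0,-0.02,0,0.55],[0,0,0,0,0.55],[0,0,0,0,0.55],[0,0,-0.3,0,0.55],[0,0,-0.4,0,0.8]]}}

```text
time: 29.4
tcp_pos: [581.9, 72.8, 182.1]
tcp_rot: [-3.137, -0.165, 0.01]
ft_force: [0.8, 0.1, -0.4]
width: 0.746
grasp_force: 0.0
```

Request:
{"api": "arm_command", "payload": {"commands": [[0,0,-0.4,0,0.8],[0,0,-0.2,0,0.8],[-0.04,-0.4,0,0,0.8],[-0.04,-0.4,0,0,0.8],[-0.04,-0.4,0,0,0.8]]}}

```text
time: 30.02
tcp_pos: [546.6, 251.4, 273.5]
tcp_rot: [3.137, 0.164, -0.0]
ft_force: [-0.1, 0.0, 0.4]
width: 0.8
grasp_force: 0.0
```

Request:
{"api": "arm_command", "payload": {"commands": [[-0.04,-0.4,0,0,0.8],[-0.04,-0.4,0,0,0.8],[0,0,0,0,0.8],[0,0,0,0,0.8],[0,0,0,0,0.8]]}}

```text
time: 30.65
tcp_pos: [523.0, 366.7, 273.6]
tcp_rot: [3.137, 0.162, -0.001]
ft_force: [1.0, -0.3, 0.5]
width: 0.801
grasp_force: 0.0
```

```bash
python3 - <<'E'
from h import *
import pickle
togo(520,370,260)
p=viewer.camera_params('wrist'); im=viewer.read_camera('wrist')[:,:,::-1]; pickle.dump(p,open('w9.p','wb'));cv2.imwrite('pics/w9.png',im)
tp=viewer.read_camera('top')[:,:,::-1]; cv2.imwrite('top9.png',tp)
c=cv2.resize(tp[165:255,185:385],(360,162)); im2=im.copy(); im2[258:,100:460]=c; cv2.imwrite('pics/w9b.png',im2)
E
```

```text
shift units [-0.017 -0.024  0.091] yaw units 0 tcp [523.  366.7 273.6] ang y -1.467 q6 1.94
```

View pics/w9b.png

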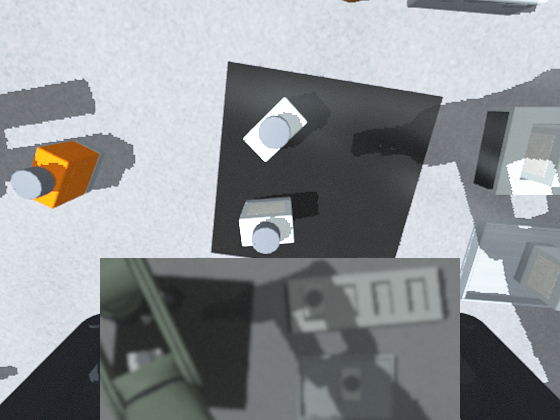

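Flask "a" has its cap at (275,131) and its top face spans (284,98) to (264,162). Flask "c" has its cap at (266,237). The first fresh flask sits in slot 4. I'll extract the top faces by mask.

```bash
python3 - <<'E'
from h import *
import pickle
p=pickle.load(open('w9.p','rb')); im=cv2.imread('pics/w9.png')
flasks(p,im,(225,75,330,252))
# union top face+cap
g=im.astype(int); m=np.zeros(g.shape[:2],np.uint8)
for (u0,v0,u1,v1),n in(((238,90,312,168),'a'),((234,190,300,257),'c')):
    s=g[v0:v1,u0:u1]; w=(s.min(2)>215).astype(np.uint8)
    pts=cv2.findNonZero(w)[:,0]+[u0,v0]
    h=cv2.convexHull(pts.astype(np.float32))[:,0]; W=ray(p,h,74)[:,:2].astype(np.float32); r=cv2.minAreaRect(W); b=cv2.boxPoints(r)
    print(n,r,[np.arctan2(*(b[i+1]-b[i])[::-1]).round(3) for i in(0,1)], [np.linalg.norm(b[i+1]-b[i]).round(1) for i in(0,1)], pts.min(0),pts.max(0))
print(ray(p,[[275,131],[266,237]],100).round(1))
E
```

```text
top [270. 130.] 937 ctr [574.9 379.8] long/short 59.6 33.2 short-ang 0.863
top [249. 229.] 433 ctr [462.  390.2] long/short 35.5 33.4 short-ang 0.177
a ((574.9114990234375, 379.8623962402344), (33.083648681640625, 59.44926452636719), 49.42245864868164) [np.float32(-0.708), np.float32(0.863)] [np.float32(59.4), np.float32(33.1)] [243  98] [306 161]
c ((463.9852294921875, 378.45709228515625), (33.30216979980469, 59.26197052001953), 10.48576545715332) [np.float32(-1.388), np.float32(0.183)] [np.float32(59.3), np.float32(33.3)] [239 215] [293 245]
[[576.5 378.8 100. ]
 [467.8 377.6 100. ]]
```

Request:
{"api": "arm_command", "payload": {"commands": [[0.354,-0.048,0,0,0.7],[0,0,0.16,0.103,0.7],[0,0,0.16,0.103,0.7],[0,0,0.16,0.103,0.7],[0,0,0.16,0.104,0.7]]}}

```text
time: 31.38
tcp_pos: [575.2, 379.5, 177.3]
tcp_rot: [-3.023, 0.854, -0.0]
ft_force: [1.0, 0.4, 0.1]
width: 0.7
grasp_force: 0.0
```

Request:
{"api": "arm_command", "payload": {"commands": [[0,0,0.16,0.104,0.7],[0,0,0,0,0.7],[0,0,0,0,0.7],[0,0,0,0,0.7],[0,0,0,0,0.7]]}}

```text
time: 32.0
tcp_pos: [575.2, 381.1, 155.4]
tcp_rot: [-2.946, 1.086, -0.002]
ft_force: [0.3, 0.9, 0.7]
width: 0.703
grasp_force: 0.0
```

```bash
python3 - <<'E'
from h import *
import pickle
togo(575,379.5,58,.863)
p=viewer.camera_params('wrist'); im=viewer.read_camera('wrist')[:,:,::-1]; cv2.imwrite('w10.png',im)
flasks(p,im,(210,60,350,300))
E
```

```text
shift units [0.005 0.01  0.649] yaw units 0.001 tcp [575.2 381.1 155.4] ang y -2.277 q6 2.74
top [237.  98.] 4729 ctr [647.9 352.4] long/short 63.9 40.6 short-ang 0.794
top [278. 193.] 591 ctr [592.1 370.8] long/short 44.2 17.6 short-ang 3.099
top [240. 269.] 2928 ctr [568.9 437.3] long/short 90.3 40.6 short-ang 1.525
top [283. 238.] 1793 ctr [565.8 387.8] long/short 33.8 33.7 short-ang 2.437
```

Request:
{"api": "arm_command", "payload": {"commands": [[0.005,0.01,0.3,0,0.7],[0,0,0.35,0,0.7],[0,0,0,0,0.6],[0,0,0,0,0.2],[0,0,0,0,0.2]]}}

```text
time: 32.67
tcp_pos: [576.2, 380.3, 59.9]
tcp_rot: [-2.944, 1.086, -0.006]
ft_force: [0.4, 0.3, -0.6]
width: 0.386
grasp_force: 60.6
```

Request:
{"api": "arm_command", "payload": {"commands": [[0,0,0,0,0.2],[0,0,0,0,0.2],[0,0,-0.2,0,0.2],[0,0,-0.35,0,0.2],[0,0,-0.35,0,0.2]]}}

```text
time: 33.3
tcp_pos: [573.6, 378.9, 192.3]
tcp_rot: [2.946, -1.087, -0.001]
ft_force: [0.8, 0.7, -1.2]
width: 0.393
grasp_force: 60.6
```

```bash
python3 - <<'E'
from h import *
togo(590.9,7.3,195,1.677)
E
```

```text
shift units [ 1.697  1.809 -0.016] yaw units -0.518 tcp [573.6 378.9 192.3] ang y -2.278 q6 2.74
```

Request:
{"api": "arm_command", "payload": {"commands": [[0.2424,0.2584,0,0,0.2],[0.2424,0.2584,0,0,0.2],[0.2424,0.2584,0,0,0.2],[0.2424,0.2584,0,0,0.2],[0.2424,0.2584,0,0,0.2]]}}

```text
time: 33.92
tcp_pos: [586.2, 112.0, 191.8]
tcp_rot: [-2.947, 1.087, -0.001]
ft_force: [0.4, 0.3, -1.3]
width: 0.39
grasp_force: 60.8
```

Request:
{"api": "arm_command", "payload": {"commands": [[0.2424,0.2584,0,0,0.2],[0.2424,0.2584,0,0,0.2],[0,0,0,-0.104,0.2],[0,0,0,-0.104,0.2],[0,0,0,-0.104,0.2]]}}

```text
time: 34.55
tcp_pos: [591.2, 7.1, 191.6]
tcp_rot: [-3.124, 0.333, 0.0]
ft_force: [-0.4, 0.2, -1.3]
width: 0.387
grasp_force: 60.8
```

Request:
{"api": "arm_command", "payload": {"commands": [[0,0,0,-0.104,0.2],[0,0,0,-0.102,0.2],[0,0,0,0,0.2],[0,0,0,0,0.2],[0,0,0,0,0.2]]}}

```text
time: 35.17
tcp_pos: [591.4, 7.6, 191.5]
tcp_rot: [-3.137, -0.166, 0.0]
ft_force: [-0.0, 0.0, -2.6]
width: 0.394
grasp_force: 60.9
```

```bash
python3 - <<'E'
from h import *
togo(590.9,7.3,112,1.677)
E
```

```text
shift units [-0.003  0.002  0.53 ] yaw units -0.0 tcp [591.4   7.6 191.5] ang y -1.465 q6 1.33
```

Request:
{"api": "arm_command", "payload": {"commands": [[0,0,0.3,0,0.2],[0,0,0.23,0,0.2],[0,0,0,0,0.2],[0,0,0,0,0.2],[0,0,0,0,0.2]]}}

```text
time: 35.8
tcp_pos: [593.3, 7.3, 114.4]
tcp_rot: [3.136, 0.167, 0.007]
ft_force: [-0.3, 0.0, -1.8]
width: 0.389
grasp_force: 60.8
```

```bash
cat > hm.py <<'E'
from h import *
X,t=hover()
print([(v,X(v,40)) for v in range(174,192,3)])
for h in(60,64,68): print(h,[(v,X(v,t[2]-h)) for v in range(186,200,3)],[(v,X(v,t[2]-h+74)) for v in(230,236,242)])
g=cv2.imread('hov.png').mean(2).astype(int)
for v in(184,187,190,194,215,225,240): print(v,g[v,238:268].tolist(),g[v,298:326].tolist())
E
python3 hm.py
```

```text
[593.1   7.4 114.2] rows150+ [85, 84, 86, 86, 92, 97, 97, 97, 97, 99, 100, 97, 93, 143, 225, 237, 234, 234, 234, 234, 234, 234, 234, 234, 234, 233, 234, 234, 222, 123, 123, 122, 120, 122, 122, 122, 121, 122, 121, 123, 114, 80, 83, 84, 86, 87, 97, 109, 112, 111, 113, 112, 112, 112, 113, 112, 112, 112, 113, 112, 112, 112, 111, 112, 112, 111, 113, 112, 113, 112, 112, 112, 113, 112, 112, 112, 112, 113, 113, 112, 113, 112, 112, 113, 112, 112, 112, 112, 118, 149, 186, 216, 226, 233, 240]
[(174, np.float64(35.6)), (177, np.float64(33.6)), (180, np.float64(31.5)), (183, np.float64(29.5)), (186, np.float64(27.5)), (189, np.float64(25.4))]
60 [(186, np.float64(31.3)), (189, np.float64(29.4)), (192, np.float64(27.4)), (195, np.float64(25.5)), (198, np.float64(23.6))] [(230, np.float64(33.2)), (236, np.float64(30.6)), (242, np.float64(28.1))]
64 [(186, np.float64(30.2)), (189, np.float64(28.3)), (192, np.float64(26.3)), (195, np.float64(24.3)), (198, np.float64(22.4))] [(230, np.float64(31.5)), (236, np.float64(28.9)), (242, np.float64(26.2))]
68 [(186, np.float64(29.2)), (189, np.float64(27.2))
[... 1497 characters left out ...]
11, 113, 108, 110, 112, 114, 110, 109, 114, 111, 111, 112, 113, 115, 121, 121, 124, 124, 119, 122, 123, 120]
225 [121, 121, 118, 124, 122, 126, 136, 134, 127, 113, 112, 114, 114, 110, 111, 114, 113, 114, 112, 110, 112, 110, 113, 114, 113, 113, 115, 115, 116, 114] [113, 110, 112, 114, 112, 116, 112, 113, 112, 110, 114, 113, 115, 117, 114, 113, 112, 110, 114, 109, 109, 113, 114, 119, 122, 121, 120, 120]
240 [118, 138, 173, 190, 188, 187, 186, 191, 188, 189, 186, 187, 190, 187, 183, 188, 185, 188, 187, 187, 184, 189, 186, 188, 187, 186, 188, 187, 189, 187] [188, 182, 185, 186, 187, 186, 186, 184, 187, 186, 185, 184, 184, 187, 184, 186, 182, 185, 184, 189, 187, 185, 187, 181, 162, 140, 126, 116]
```

Request:
{"api": "arm_command", "payload": {"commands": [[0,0,0,0,0.2],[0,0,0,0,0.2],[0,0,0,0,0.2],[0,0,0,0,0.2],[0,0,0,0,0.2]]}}

```text
time: 36.48
tcp_pos: [591.4, 7.5, 111.9]
tcp_rot: [-3.137, -0.168, 0.0]
ft_force: [-0.7, 0.6, -2.2]
width: 0.386
grasp_force: 60.8
```

```bash
python3 - <<'E'
from h import *
X,t=hover(); s=status.sense(); print(s['ft_force'],s['tcp_rot'])
im=cv2.imread('hov.png'); c=cv2.resize(im[120:270,180:380],(800,600),interpolation=cv2.INTER_CUBIC)
c=cv2.LUT(c,(255*(np.arange(256)/255)**.6).astype(np.uint8)); cv2.imwrite('pics/h3.png',c)
E
```

```text
[591.4   7.6 111.9] rows150+ [85, 88, 96, 98, 99, 96, 99, 100, 99, 95, 123, 202, 239, 235, 234, 234, 234, 234, 234, 234, 234, 234, 233, 234, 234, 234, 233, 234, 233, 221, 120, 123, 120, 122, 121, 122, 122, 119, 124, 124, 114, 78, 83, 85, 85, 87, 98, 108, 112, 111, 112, 112, 111, 112, 112, 111, 112, 112, 111, 112, 112, 112, 112, 111, 112, 112, 112, 112, 112, 112, 112, 113, 113, 112, 113, 113, 112, 113, 112, 112, 113, 113, 112, 112, 113, 113, 112, 112, 120, 149, 186, 216, 225, 232, 240]
[ 0.37465669 -0.29577947 -2.06698964] [-3.13706341e+00 -1.67616520e-01  2.89383816e-04]
```

View pics/h3.png

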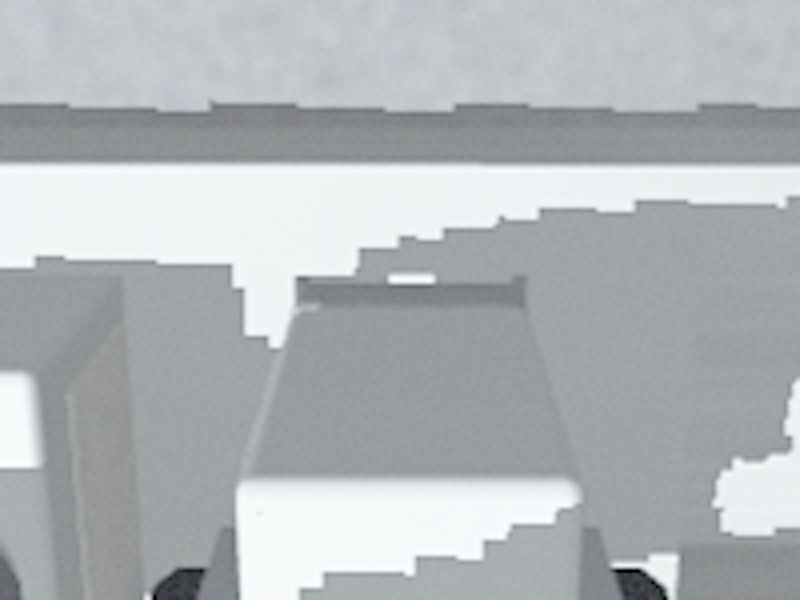

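```bash
python3 - <<'E'
from h import *
p=viewer.camera_params('wrist'); t,R=tool(); print(t)
X=lambda v,z:((ray(p,[282,v],z)[0]-t)@R)[0].round(1)
print('far',X(189.2,40)); 
for h in(56,58,60,62,65): print(h,'bot',X(190.8,t[2]-h),'top',X(239,t[2]-h+74))
for h in (69.4,): print('ref',X(191.7,t[2]-h),X(236,t[2]-h+74))
# flask bottom width: foot row
g=cv2.imread('hov.png').mean(2).astype(int)
for v in(189,191,192,193,195,197,200): print(v,g[v,248:264].tolist(),g[v,304:320].tolist())
E
```

```text
[591.37981246   7.5696415  111.88379793]
far 26.0
56 bot 29.3 top 31.2
58 bot 28.8 top 30.3
60 bot 28.2 top 29.4
62 bot 27.7 top 28.5
65 bot 26.8 top 27.1
ref 25.0 26.5
189 [233, 233, 234, 233, 237, 192, 94, 74, 77, 97, 111, 112, 110, 114, 109, 110] [122, 120, 125, 114, 96, 87, 88, 94, 116, 122, 120, 124, 124, 121, 124, 124]
191 [233, 234, 233, 235, 239, 191, 103, 98, 89, 82, 84, 82, 82, 82, 80, 84] [82, 79, 86, 85, 84, 88, 88, 100, 118, 120, 121, 122, 124, 120, 125, 120]
192 [236, 235, 234, 234, 238, 191, 112, 96, 91, 83, 82, 86, 87, 79, 85, 84] [86, 83, 81, 85, 85, 85, 85, 105, 121, 122, 125, 122, 122, 123, 121, 122]
193 [233, 234, 235, 234, 239, 195, 113, 94, 86, 86, 86, 81, 81, 85, 84, 86] [87, 82, 85, 86, 84, 84, 85, 104, 117, 121, 123, 117, 125, 121, 122, 122]
195 [233, 232, 234, 233, 238, 198, 117, 107, 104, 103, 101, 104, 91, 84, 87, 87] [87, 84, 88, 86, 85, 82, 82, 103, 122, 125, 121, 123, 121, 120, 122, 122]
197 [232, 234, 233, 235, 219, 190, 169, 141, 133, 136, 139, 120, 108, 108, 107, 109] [111, 108, 110, 106, 109, 107, 100, 106, 117, 124, 123, 123, 120, 122, 121, 124]
200 [234, 234, 235, 230, 177, 123, 113, 109, 113, 110, 111, 111, 111, 114, 111, 111] [110, 115, 114, 113, 111, 111, 112, 108, 116, 121, 118, 122, 120, 124, 126, 122]
```

Request:
{"api": "arm_command", "payload": {"commands": [[-0.027,0,0.04,0,0.2],[0,0,0,0,0.2],[0,0,0.03,0,0.2],[0,0,0,0,0.2],[0,0,0,0,0.2]]}}

```text
time: 37.15
tcp_pos: [587.5, 7.1, 101.5]
tcp_rot: [-3.137, -0.168, -0.0]
ft_force: [0.1, -0.1, -0.6]
width: 0.39
grasp_force: 60.8
```

Request:
{"api": "arm_command", "payload": {"commands": [[0,0,0.025,0,0.2],[0,0,0,0,0.2],[0,0,0,0,0.2],[0,0,0,0,0.2],[0,0,0,0,0.2]]}}

```text
time: 37.78
tcp_pos: [587.5, 7.1, 97.8]
tcp_rot: [3.137, 0.168, 0.0]
ft_force: [-0.5, -0.5, -1.3]
width: 0.389
grasp_force: 60.8
```

Request:
{"api": "arm_command", "payload": {"commands": [[0,0,0.02,0,0.2],[0,0,0,0,0.2],[0,0,0.02,0,0.2],[0,0,0,0,0.2],[0,0,0,0,0.2]]}}

```text
time: 38.4
tcp_pos: [587.4, 7.1, 91.7]
tcp_rot: [-3.137, -0.168, 0.0]
ft_force: [-0.2, 0.2, -1.6]
width: 0.393
grasp_force: 60.8
```

Request:
{"api": "arm_command", "payload": {"commands": [[0,0,0.05,0,0.2],[0,0,0.04,0,0.2],[0,0,0.03,0,0.2],[0,0,0,0,0.2],[0,0,0,0,0.2]]}}

```text
time: 39.02
tcp_pos: [587.5, 7.1, 73.8]
tcp_rot: [3.137, 0.168, 0.0]
ft_force: [-0.1, -0.9, -2.3]
width: 0.392
grasp_force: 60.8
```

Request:
{"api": "arm_command", "payload": {"commands": [[0,0,0.025,0,0.2],[0,0,0,0,0.2],[0,0,0,0,0.2],[0,0,0,0,0.2],[0,0,0,0,0.2]]}}

```text
time: 39.65
tcp_pos: [587.4, 7.1, 70.1]
tcp_rot: [-3.137, -0.168, -0.0]
ft_force: [0.3, 0.1, -0.5]
width: 0.389
grasp_force: 60.8
```

Request:
{"api": "arm_command", "payload": {"commands": [[0,0,0.012,0,0.2],[0,0,0,0,0.55],[0,0,0,0,0.55],[0,0,0,0,0.55],[0,0,-0.3,0,0.55]]}}

```text
time: 40.28
tcp_pos: [583.5, 7.6, 109.3]
tcp_rot: [-3.135, -0.167, 0.016]
ft_force: [0.1, 0.1, -0.3]
width: 0.549
grasp_force: 0.0
```

Request:
{"api": "arm_command", "payload": {"commands": [[0,0,-0.4,0,0.55],[0,0,-0.4,0,0.7],[0,0,-0.27,0,0.7],[-0.08,-0.358,0,0,0.7],[-0.08,-0.358,0,0,0.7]]}}

```text
time: 40.9
tcp_pos: [552.2, 112.0, 274.8]
tcp_rot: [-3.137, -0.164, -0.003]
ft_force: [0.6, 1.1, -0.4]
width: 0.7
grasp_force: 0.0
```

Request:
{"api": "arm_command", "payload": {"commands": [[-0.08,-0.358,0,0,0.7],[-0.08,-0.358,0,0,0.7],[-0.08,-0.358,0,0,0.7],[-0.08,-0.358,0,0,0.7],[-0.08,-0.358,0,0,0.7]]}}

```text
time: 41.52
tcp_pos: [462.9, 373.5, 273.7]
tcp_rot: [-3.137, -0.168, -0.0]
ft_force: [0.2, 0.4, 0.9]
width: 0.703
grasp_force: 0.0
```

Request:
{"api": "arm_command", "payload": {"commands": [[0,0,0,0,0.7],[0,0,0,0,0.7],[0,0,0,0,0.7],[0,0,0,0,0.7],[0,0,0,0,0.7]]}}

```text
time: 42.15
tcp_pos: [464.3, 371.1, 273.8]
tcp_rot: [-3.137, -0.165, -0.0]
ft_force: [-0.8, -0.2, -0.1]
width: 0.702
grasp_force: 0.0
```

```bash
cat > lk.py <<'E'
from h import *
p=viewer.camera_params('wrist'); t,R=tool(); im=viewer.read_camera('wrist')[:,:,::-1]; cv2.imwrite('lk.png',im)
# body top + cap in mat: bright pixels surrounded by black mat
g=im.astype(int); w=((g.min(2)>215)).astype(np.uint8)
mat=cv2.morphologyEx((g.max(2)<75).astype(np.uint8),cv2.MORPH_OPEN,np.ones((5,5))); mat[265:]=0
n,l,s,c=cv2.connectedComponentsWithStats(mat); k=1+s[1:,4].argmax(); print('mat',s[k])
hull=cv2.convexHull(cv2.findNonZero((l==k).astype(np.uint8))); M=cv2.fillPoly(np.zeros_like(mat),[hull],1); M=cv2.erode(M,np.ones((7,7)))
blob=cv2.morphologyEx((M&(g.mean(2)>95)).astype(np.uint8),cv2.MORPH_OPEN,np.ones((5,5)))
n,l,s,c=cv2.connectedComponentsWithStats(blob)
for i in range(1,n):
    if s[i,4]<400: continue
    pts=cv2.findNonZero(((l==i)&(w>0)).astype(np.uint8))
    if pts is None: continue
    h=cv2.convexHull(pts.astype(np.float32))[:,0]; W=ray(p,h,74)[:,:2].astype(np.float32); r=cv2.minAreaRect(W); b=cv2.boxPoints(r)
    e=[b[1]-b[0],b[2]-b[1]]; L=[np.linalg.norm(x) for x in e]; sh=e[int(L[1]<L[0])]; an=np.arctan2(sh[1],sh[0])%np.pi
    print(s[i],'ctr',np.round(r[0],1),np.round(L,1),'short-ang',round(float(an),3)); togo(*r[0],58,an)
E
python3 lk.py
```

```text
mat [  217     6   236   233 38565]
[ 246  154   59   48 2323] ctr [465.2 378.7] [59.3 36.1] short-ang 0.18
shift units [ 0.011 -0.048  1.439] yaw units 0.953 tcp [464.2 371.3 273.8] ang y -1.465 q6 1.99
```

Request:
{"api": "arm_command", "payload": {"commands": [[0.008,-0.049,0,0,0.7],[0,0,0.08,-0.1047,0.7],[0,0,0.08,-0.1047,0.7],[0,0,0.08,-0.1047,0.7],[0,0,0.08,-0.1047,0.7]]}}

```text
time: 42.82
tcp_pos: [464.2, 379.9, 225.3]
tcp_rot: [-2.911, -1.18, -0.0]
ft_force: [-0.1, 0.2, -0.4]
width: 0.705
grasp_force: 0.0
```

Request:
{"api": "arm_command", "payload": {"commands": [[0,0,0.08,-0.1047,0.7],[0,0,0.08,-0.1047,0.7],[0,0,0.08,-0.1047,0.7],[0,0,0.08,-0.1047,0.7],[0,0,0.08,-0.1047,0.7]]}}

```text
time: 43.45
tcp_pos: [464.3, 379.9, 165.3]
tcp_rot: [-2.197, -2.245, -0.001]
ft_force: [0.5, -0.4, 0.1]
width: 0.702
grasp_force: 0.0
```

Request:
{"api": "arm_command", "payload": {"commands": [[0,0,0.08,-0.1047,0.7],[0,0,0,0,0.7],[0,0,0,0,0.7],[0,0,0,0,0.7],[0,0,0,0,0.7]]}}

```text
time: 44.08
tcp_pos: [464.5, 379.6, 154.3]
tcp_rot: [2.013, 2.412, 0.002]
ft_force: [0.9, 0.2, 0.2]
width: 0.699
grasp_force: 0.0
```

```bash
python3 lk.py; python3 -c "
from h import *
togo(464.7,378.7,58,.18)"
```

```text
mat [  189   112   269   153 21487]
[ 257  164   50   98 4634] ctr [462.8 384.4] [71.  33.5] short-ang 0.191
shift units [ 0.034 -0.006  0.641] yaw units -0.007 tcp [464.5 379.5 154.2] ang y 0.18 q6 0.36
shift units [-0.006 -0.     0.641] yaw units 0.0 tcp [464.5 379.5 154.2] ang y 0.18 q6 0.36
```

Request:
{"api": "arm_command", "payload": {"commands": [[-0.006,0,0.3,0,0.7],[0,0,0.34,0,0.7],[0,0,0,0,0.6],[0,0,0,0,0.2],[0,0,0,0,0.2]]}}

```text
time: 44.75
tcp_pos: [466.2, 379.6, 60.4]
tcp_rot: [2.011, 2.411, 0.007]
ft_force: [0.3, -0.2, -2.4]
width: 0.391
grasp_force: 60.6
```

Request:
{"api": "arm_command", "payload": {"commands": [[0,0,0,0,0.2],[0,0,0,0,0.2],[0,0,0,0,0.2],[0,0,0,0,0.2],[0,0,0,0,0.2]]}}

```text
time: 45.38
tcp_pos: [465.3, 379.1, 59.3]
tcp_rot: [2.012, 2.412, 0.004]
ft_force: [-1.5, -1.1, 6.4]
width: 0.386
grasp_force: 61.5
```

Request:
{"api": "arm_command", "payload": {"commands": [[0,0,-0.2,0,0.2],[0,0,-0.35,0,0.2],[0,0,-0.35,0,0.2],[0,0,0,0.1047,0.2],[0,0,0,0.1047,0.2]]}}

```text
time: 46.0
tcp_pos: [464.5, 378.6, 193.6]
tcp_rot: [2.385, 2.044, 0.002]
ft_force: [-0.9, -0.5, -1.6]
width: 0.392
grasp_force: 60.9
```

Request:
{"api": "arm_command", "payload": {"commands": [[0,0,0,0.1047,0.2],[0,0,0,0.1047,0.2],[0,0,0,0.1047,0.2],[0,0,0,0.1047,0.2],[0,0,0,0.1047,0.2]]}}

```text
time: 46.62
tcp_pos: [463.9, 378.2, 192.0]
tcp_rot: [3.003, 0.92, -0.002]
ft_force: [-0.0, -0.0, -1.1]
width: 0.39
grasp_force: 60.8
```

Request:
{"api": "arm_command", "payload": {"commands": [[0,0,0,0.1047,0.2],[0,0,0,0.1047,0.2],[0,0,0,0.1047,0.2],[0,0,0,0,0.2],[0,0,0,0,0.2]]}}

```text
time: 47.25
tcp_pos: [464.2, 378.3, 192.3]
tcp_rot: [3.137, 0.171, -0.001]
ft_force: [-0.4, -0.4, -1.0]
width: 0.392
grasp_force: 60.8
```

```bash
python3 -c "
from h import *
togo(595.5,-58.3,190,1.677)"
```

```text
shift units [0.554 2.989 0.016] yaw units 0.002 tcp [464.2 378.3 192.3] ang y -1.462 q6 2.0
```

Request:
{"api": "arm_command", "payload": {"commands": [[0.0693,0.3736,0,0,0.2],[0.0693,0.3736,0,0,0.2],[0.0693,0.3736,0,0,0.2],[0.0693,0.3736,0,0,0.2],[0.0693,0.3736,0,0,0.2]]}}

```text
time: 47.88
tcp_pos: [546.3, 103.7, 192.9]
tcp_rot: [-3.137, -0.171, -0.001]
ft_force: [0.4, -0.6, -2.1]
width: 0.386
grasp_force: 61.1
```

Request:
{"api": "arm_command", "payload": {"commands": [[0.0693,0.3736,0,0,0.2],[0.0693,0.3736,0,0,0.2],[0.0693,0.3736,0,0.002,0.2],[0,0,0,0,0.2],[0,0,0,0,0.2]]}}

```text
time: 48.5
tcp_pos: [594.5, -58.3, 192.4]
tcp_rot: [-3.136, -0.163, 0.001]
ft_force: [-0.0, 1.1, -1.5]
width: 0.389
grasp_force: 61.1
```

Request:
{"api": "arm_command", "payload": {"commands": [[0,0,0.25,0,0.2],[0,0,0.28,0,0.2],[0,0,0,0,0.2],[0,0,0,0,0.2],[0,0,0,0,0.2]]}}

```text
time: 49.12
tcp_pos: [596.7, -58.3, 115.8]
tcp_rot: [3.136, 0.164, 0.007]
ft_force: [1.2, -0.3, -2.4]
width: 0.388
grasp_force: 61.1
```

Request:
{"api": "arm_command", "payload": {"commands": [[0,0,0,0,0.2],[0,0,0,0,0.2],[0,0,0,0,0.2],[0,0,0,0,0.2],[0,0,0,0,0.2]]}}

```text
time: 49.75
tcp_pos: [594.8, -58.5, 113.1]
tcp_rot: [-3.137, -0.163, 0.0]
ft_force: [-0.0, 0.4, -1.9]
width: 0.389
grasp_force: 61.1
```

```bash
python3 - <<'E'
from h import *
togo(595.5,-58.3,112,1.677)
X,t=hover()
print([(v,X(v,40)) for v in range(171,195,3)]); h=59.3
print([(v,X(v,t[2]-h)) for v in range(186,200,2)],[(v,X(v,t[2]-h+74)) for v in(230,236,242)])
g=cv2.imread('hov.png').mean(2).astype(int)
for u in(262,272,282,292,302): print(u,g[165:200,u].tolist())
for v in(184,187,190,192,215,225): print(v,g[v,240:266].tolist(),g[v,298:326].tolist())
E
```

```text
shift units [ 0.005 -0.001  0.007] yaw units -0.002 tcp [594.8 -58.5 113.1] ang y -1.467 q6 1.22
[594.8 -58.4 113.1] rows150+ [92, 94, 95, 91, 100, 172, 234, 229, 228, 227, 228, 228, 227, 227, 227, 227, 227, 227, 227, 227, 227, 227, 226, 227, 226, 227, 227, 227, 226, 227, 210, 115, 147, 161, 118, 120, 147, 189, 175, 117, 119, 113, 93, 75, 79, 79, 80, 84, 95, 105, 106, 107, 107, 106, 105, 106, 107, 106, 106, 106, 106, 107, 106, 107, 106, 107, 106, 107, 107, 107, 108, 107, 107, 107, 107, 108, 108, 107, 107, 107, 107, 107, 106, 108, 107, 108, 107, 106, 108, 107, 114, 143, 179, 208, 219]
[(171, np.float64(37.8)), (174, np.float64(35.9)), (177, np.float64(33.9)), (180, np.float64(31.9)), (183, np.float64(29.9)), (186, np.float64(27.8)), (189, np.float64(25.8)), (192, np.float64(23.7))]
[(186, np.float64(31.4)), (188, np.float64(30.2)), (190, np.float64(28.9)), (192, np.float64(27.6)), (194, np.float64(26.4)), (196, np.float64(25.1)), (198, np.float64(23.8))] [(230, np.float64(33.5)), (236, np.float64(31.0)), (242, np.float64(28.5))]
262 [228, 225, 227, 227, 229, 226, 229, 228, 228, 226, 2
[... 1720 characters left out ...]
 89, 88, 92, 90, 92] [91, 89, 91, 86, 81, 83, 85, 82, 94, 94, 81, 83, 82, 103, 119, 113, 118, 118, 115, 112, 116, 115, 116, 114, 114, 117, 117, 118]
215 [115, 115, 117, 118, 114, 114, 118, 129, 131, 119, 106, 104, 103, 108, 107, 106, 108, 104, 109, 106, 104, 106, 105, 108, 106, 105] [105, 106, 109, 107, 108, 106, 104, 105, 106, 108, 105, 111, 106, 107, 108, 107, 103, 104, 112, 116, 118, 113, 118, 115, 116, 118, 116, 119]
225 [115, 116, 115, 116, 128, 134, 120, 113, 105, 107, 107, 106, 102, 109, 106, 108, 112, 108, 108, 109, 106, 107, 110, 110, 104, 108] [110, 106, 103, 109, 106, 108, 109, 106, 106, 105, 110, 108, 107, 108, 104, 110, 106, 106, 104, 105, 109, 114, 117, 114, 114, 117, 116, 119]
```

The gap is 2.3 mm in x and the flask is centred in y, so I'll insert it.

Request:
{"api": "arm_command", "payload": {"commands": [[0,0,0.05,0,0.2],[0,0,0,0,0.2],[0,0,0.03,0,0.2],[0,0,0,0,0.2],[0,0,0,0,0.2]]}}

```text
time: 50.42
tcp_pos: [594.9, -58.4, 101.2]
tcp_rot: [-3.137, -0.163, -0.0]
ft_force: [-0.4, -0.1, -2.0]
width: 0.386
grasp_force: 61.1
```

Request:
{"api": "arm_command", "payload": {"commands": [[0,0,0.025,0,0.2],[0,0,0,0,0.2],[0,0,0.02,0,0.2],[0,0,0,0,0.2],[0,0,0,0,0.2]]}}

```text
time: 51.05
tcp_pos: [594.9, -58.4, 94.4]
tcp_rot: [-3.137, -0.163, 0.0]
ft_force: [0.6, 0.2, -1.3]
width: 0.395
grasp_force: 61.1
```

Request:
{"api": "arm_command", "payload": {"commands": [[0,0,0.05,0,0.2],[0,0,0.05,0,0.2],[0,0,0.04,0,0.2],[0,0,0,0,0.2],[0,0,0,0,0.2]]}}

```text
time: 51.68
tcp_pos: [595.0, -58.4, 73.4]
tcp_rot: [3.137, 0.163, 0.0]
ft_force: [0.0, -0.5, -1.7]
width: 0.389
grasp_force: 61.1
```

Request:
{"api": "arm_command", "payload": {"commands": [[0,0,0.02,0,0.2],[0,0,0,0,0.2],[0,0,0,0,0.2],[0,0,0,0,0.2],[0,0,0,0,0.2]]}}

```text
time: 52.3
tcp_pos: [594.9, -58.5, 70.5]
tcp_rot: [3.137, 0.163, 0.0]
ft_force: [-0.3, -0.4, -1.5]
width: 0.389
grasp_force: 61.1
```

Request:
{"api": "arm_command", "payload": {"commands": [[0,0,0.01,0,0.2],[0,0,0,0,0.55],[0,0,0,0,0.55],[0,0,0,0,0.55],[0,0,-0.3,0,0.55]]}}

```text
time: 52.92
tcp_pos: [591.0, -57.5, 109.9]
tcp_rot: [-3.134, -0.162, 0.016]
ft_force: [0.5, -0.8, -0.5]
width: 0.549
grasp_force: 0.0
```

Request:
{"api": "arm_command", "payload": {"commands": [[0,0,-0.4,0,0.55],[0,0,-0.4,0,0.6],[0,0,-0.1,0,0.6],[-0.1404,0.3446,0,0,0.6],[-0.1404,0.3446,0,0,0.6]]}}

```text
time: 53.55
tcp_pos: [563.0, -165.8, 248.1]
tcp_rot: [-3.137, -0.166, 0.002]
ft_force: [0.8, -1.5, 0.1]
width: 0.604
grasp_force: 0.0
```

Request:
{"api": "arm_command", "payload": {"commands": [[-0.1404,0.3446,0,0,0.6],[-0.1404,0.3446,0,0,0.6],[-0.1404,0.3446,0,0,0.6],[0,0,0,-0.109,0.6],[0,0,0,-0.109,0.6]]}}

```text
time: 54.18
tcp_pos: [515.6, -327.0, 247.1]
tcp_rot: [-3.06, -0.7, 0.003]
ft_force: [-0.3, -0.5, -0.6]
width: 0.601
grasp_force: 0.0
```

Request:
{"api": "arm_command", "payload": {"commands": [[0,0,0,-0.109,0.6],[0,0,0,-0.109,0.6],[0,0,0,0,0.6],[0,0,0,0,0.6],[0,0,0,0,0.6]]}}

```text
time: 54.8
tcp_pos: [516.8, -326.2, 248.6]
tcp_rot: [-2.901, -1.205, 0.0]
ft_force: [0.2, -0.3, -0.4]
width: 0.602
grasp_force: 0.0
```

```bash
python3 - <<'E'
from h import *
s=viewer.read_camera('scene')[:,:,::-1]; tp=viewer.read_camera('top')[:,:,::-1]; w=viewer.read_camera('wrist')[:,:,::-1]
o=np.zeros((600,800,3),np.uint8)
o[:300,:400]=cv2.resize(s[150:300,130:330],(400,300),interpolation=cv2.INTER_CUBIC); o[:300,400:]=cv2.resize(tp[150:270,250:410],(400,300),interpolation=cv2.INTER_CUBIC)
o[300:,:400]=cv2.resize(w,(400,300)); o[300:,400:]=cv2.resize(s,(400,300),interpolation=cv2.INTER_AREA)
cv2.imwrite('pics/chk.png',o); togo(517.7,-327,80,.793+np.pi/2)
E
```

```text
shift units [1.000e-03 7.000e-03 1.126e+00] yaw units -0.003 tcp [ 516.9 -326.4  248.9] ang y -0.783 q6 0.08
```

View pics/chk.png

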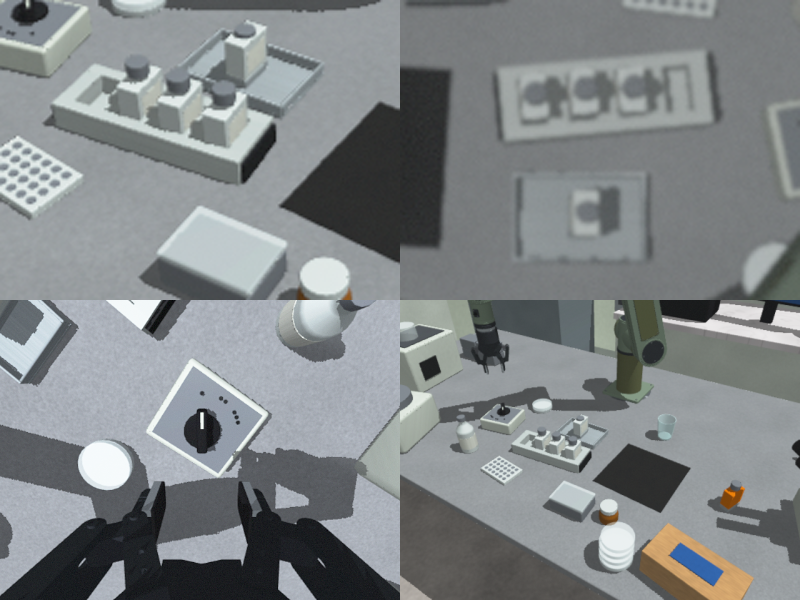

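All three tall-capped flasks sit level in the block, at about (137,75), (178,90) and (224,105) in the scene crop. The flat-capped one stands in the tray, the mat is empty and the knob points at one dot. Now I'll turn the selector to two dots.

Request:
{"api": "arm_command", "payload": {"commands": [[0.001,0.007,0.15,-0.003,0.6],[0,0,0.3,0,0.6],[0,0,0.3,0,0.6],[0,0,0.25,0,0.6],[0,0,0.12,0,0.6]]}}

```text
time: 55.58
tcp_pos: [516.5, -325.9, 78.4]
tcp_rot: [-2.894, -1.212, 0.003]
ft_force: [-0.3, -0.7, -0.1]
width: 0.605
grasp_force: 0.0
```

Request:
{"api": "arm_command", "payload": {"commands": [[0,0,0,0,0.6],[0,0,0,0,0],[0,0,0,0,0],[0,0,0,0,0],[0,0,0,0,0]]}}

```text
time: 56.2
tcp_pos: [517.5, -326.6, 83.4]
tcp_rot: [-2.897, -1.214, 0.0]
ft_force: [-3.6, 3.9, 7.5]
width: 0.157
grasp_force: 60.7
```

Request:
{"api": "arm_command", "payload": {"commands": [[0,0,0,0.1,0],[0,0,0,0.1,0],[0,0,0,0.1,0],[0,0,0,0.08,0],[0,0,0,0,0]]}}

```text
time: 56.82
tcp_pos: [517.5, -326.6, 83.4]
tcp_rot: [-3.126, -0.307, 0.001]
ft_force: [-4.7, 3.5, 6.9]
width: 0.157
grasp_force: 60.7
```

Request:
{"api": "arm_command", "payload": {"commands": [[0,0,0,0,0],[0,0,0,0,0],[0,0,0,0,0],[0,0,0,0,0],[0,0,0,0,0]]}}

```text
time: 57.45
tcp_pos: [517.5, -326.7, 83.4]
tcp_rot: [-3.126, -0.308, 0.001]
ft_force: [-4.8, 3.7, 7.8]
width: 0.162
grasp_force: 60.7
```

```bash
python3 -c "
from h import *
togo(517.7,-327,80,.193+np.pi/2); print(status.sense()['width'],status.sense()['ft_force'])"
```

```text
shift units [0.001 0.003 0.022] yaw units 0.002 tcp [ 517.5 -326.7   83.4] ang y -1.374 q6 0.67
0.16152902550039758 [-4.77271229  3.70735559  7.7547264 ]
```

Release, rise and check the pointer numerically.

Request:
{"api": "arm_command", "payload": {"commands": [[0,0,0,0,0.6],[0,0,0,0,0.6],[0,0,0,0,0.6],[0,0,-0.3,0,0.6],[0,0,-0.4,0,0.6]]}}

```text
time: 58.08
tcp_pos: [516.4, -326.1, 184.6]
tcp_rot: [-3.123, -0.307, 0.006]
ft_force: [0.5, -1.0, -0.1]
width: 0.601
grasp_force: 0.0
```

Request:
{"api": "arm_command", "payload": {"commands": [[0,0,-0.4,0,0.6],[0,0,0,0,0.6],[0,0,0,0,0.6],[0,0,0,0,0.6],[0,0,0,0,0.6]]}}

```text
time: 58.7
tcp_pos: [516.9, -326.3, 243.7]
tcp_rot: [-3.124, -0.308, 0.004]
ft_force: [-0.7, 0.5, -0.4]
width: 0.598
grasp_force: 0.0
```

```bash
python3 - <<'E'
from h import *
p=viewer.camera_params('wrist'); im=viewer.read_camera('wrist')[:,:,::-1]
c=proj(p,[[517.6,-326.8,83]])[0]; print(c)
u,v=c.astype(int); s=im[v-45:v+45,u-45:u+45]; m=(s.min(2)>200).astype(np.uint8); n,l,st,ce=cv2.connectedComponentsWithStats(m)
for i in range(1,n):
    if 20<st[i,4]<400:
        q=np.argwhere(l==i)[:,::-1]+[u-45,v-45]; W=ray(p,q,83)[:,:2]; d=W.mean(0)-[517.6,-326.8]; print(st[i],'pointer ang',np.arctan2(d[1],d[0]),np.linalg.norm(d)); vx,vy,_,_=cv2.fitLine(W.astype(np.float32),cv2.DIST_L2,0,.01,.01).ravel(); print('line',np.arctan(vy/vx))
print('want .193', status.sense()['time'], tool()[0])
E
```

```text
[283.19153538 189.95514372]
[43 14  4 23 92] pointer ang 0.230742990491004 20.19370070411433
line 0.19814797
want .193 58.75 [ 517.09779769 -326.50933638  244.08345916]
```

```bash
python3 -c "
from station import workorder
print(workorder.hand_in())"
```

```text
the job is handed in; nothing more can be done
None
```

The job is done and handed in: the selector went to one dot first, the finished flask stands in the tray, the three fresh flasks stand fully down in the block (slots 2–4, taking slot 4 as the mat end), and the selector now points at two dots. One fresh flask caught on the slot rim on the first try, so I set it on the bench and regripped it before it went in.

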